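Fetch the dropped collars from behind the guard and put them back in their case

ROBOT

A 6-joint arm with a two-finger parallel gripper is mounted at the origin on the work surface. World frame = base frame: x ahead of the robot, y to its left, z up, the work surface at z = 0. Lengths are in m, angles in degrees, forces in N, time in s.
With the tool pointing down it reaches from about 0.4 to 0.825 m from the base axis. Payload 7 kg.
Tool frame: the origin (TCP) lies at the very end of the fingers, on their centre line; the grasp point (between the pads) lies 19 mm behind it (r.hold_point_z is the distance from the TCP to the grasp point, in m); z points along the fingers, y is the direction in which the jaws open and shut (so a half turn about z gives the same grasp; the last joint's range is limited). The gripper opens to 88 mm and grips with 3 to 60 N. Pads are 19 mm wide; open, the fingers measure 130 mm over their backs; the gripper's body (78 mm by 193 mm) begins 47 mm behind the grasp point.
Start: joints at [89.387, 20.546, 0.682, 0, -70.136, -16.507], TCP at [0.199, 0.645, 0.227] pointing down, gripper open.
Joint ranges: [-176.03, 176.03], [-82.01, 121.73], [-58.28, 71.71], [-173.87, 95.51], [-174.79, -0.11], [-173.66, 173.66]. Speed limits (degrees/s): [136.94, 136.94, 172.46, 180, 180, 180].

INTERFACE

Orientations are given as [roll, pitch, yaw] about the fixed x, y, z axes, in that order (R = Rz(yaw) Ry(pitch) Rx(roll)).
In Python, from plant import r gives the robot as it stands. The module is installed in compiled form; this text tells all that it offers.
- The arm moves only by the shell command python3 -m inch 'ROWS' [FORCE]. ROWS is text: rows parted by semicolons, each of 7 numbers parted by spaces: the shift along the tool's x, y, z in m, then the turn, a rotation vector about the tool's x, y, z in rad, then the opening, from 0 (shut) to 1 (fully open). In form: tx ty tz ax ay az jaw; .... A call has 1 to 20 rows; each row shifts and turns the commanded pose from where the row before left it, along the tool's axes as they then stand; what a row does not reach is not made up. A row lasts 1/12 s, in which the tool goes at most 41.7 mm and 7.16 degrees, less where a joint would pass 70% of its speed; a pose out of reach is approached as far as the arm can. A call with a gripper value outside its range is refused whole. The fingers move at their own pace and stop on an object; FORCE is the grip in N (left out, the last holds). Time passes only in rows, so rows that do not move let the fingers close. It gives the time, the measured TCP pose, the force and the opening at its end, in the units of the state.
- r.get_state(): the state, without advancing time (a new reading comes with each control period).
- r.capture(name): name is "scene" or "side" or "wrist"; returns the picture (384x512x3 uint8, red, green, blue); there is no depth.
- r.camera_params(name): a dict with "vfov" (degrees; the focal length in pixels is half the picture's height over the tangent of half this angle, whatever the lens; pixels are square), "cx", "cy" (the principal point, pixels), "R" (3x3) and "t" (3): a world point X has camera coordinates R X + t. Camera axes: x right, y down, z forward; pixel columns grow to the right and rows downward; lengths in m; the calibration is good to about 2 mm. A picture is of the moment at which its call begins: read the wrist's pose just before it. camera_params takes no time and is no camera call; for the wrist camera it gives the pose at the moment of the call.
- r.close_job(): hands the job in, once; it reports no verdict.
Trained networks look in the newest picture that a camera, given by its name, has taken for a name from the list of things; names that differ only in an ending like _2 or _b are one class to them, and where a whole thing is asked for, a point or a joint stands for the part that bears it (a point fixed in the world has none). Each returns a list of dicts, best first, with "p" (0 to 1); they miss things now and then, are a little off and sometimes report something else, mostly with a low value. They report only what shows in the picture. A call takes as long as a camera call.
- r.recognise(target, camera): "xy" ([column, row] in pixels, amid what is visible of it).
The state is a dict: "time_s": time; "joints": joint angles; "qd": joint speeds; "joint_torque": joint torques, N m; "tcp_pos": TCP position; "eef_rot": TCP orientation; "contact_force": force on the tool from outside, world axes, zero at the start; "moment": the same for the moment, N m; "gripper_width": finger opening in m.
Only numpy, scipy, OpenCV 4.12 (cv2) and the standard library are available. Lean on these libraries where they do the work, as an engineer would, in place of code of your own. Each camera call takes 0.05 s, during which the arm holds its last target.

TASK

Two or three metal collars have been dropped behind the clear guard of the reagent rack: draw them out under the guard with the hooked rod, touching them back there with nothing but that rod, and lay them flat on the floor of the collar case, whose stiff blue cover you must first lever open with the flat blade, its tip in the notch at the front. Only pick a collar up by hand once it lies in front of the guard. Finish with all collars in the case, the cover fully shut and both tools standing upright on the black mat, and do not disturb the other things on the bench.

Things in the scene. Friction and masses are not known exactly. Their poses are not given: they have to be found in the camera images.
- rack: Fixed wire reagent rack at the left, a clear guard along its near side. Origin: on the bench under the guard's middle; x along the guard (-125 to +125 mm), y away behind it. Ends: posts and 25 mm high kick rails at x = -125 and +125 mm; 50 mm high stop board at y = 145 mm; roof of steel bars at height 130 mm: no hand fits in. Bottles stand on the roof beyond y = 190 mm.
- guard_edge (a point): Middle of the lower edge (blue) of the rack's clear acrylic guard, 5 mm thick, which spans heights 65 to 130 mm: below it is an open gap of 65 mm.
- case: Fixed grey collar case, 110 mm deep (x), 240 mm long (y), walls 46 mm high and 5 mm thick, inner floor at 5 mm height. Origin: centre of the underside; the front looks to its -x. The middle 60 mm of the front wall is only 30 mm high: a notch 16 mm tall under the cover's front edge, for the blade.
- case_lid (a joint): Angle of the case's blue cover (rad): 0 = shut, 1.75 = fully open, leaning a little back beyond upright. Stiff hinge: it stays at any angle (about 0.12 N m of friction, cover 120 g).
- lid_edge (a point): Middle of the front edge of the cover (4 mm thick, 110 mm from hinge to edge, 240 mm long, lying on top of the walls when shut: underside at 46 mm height, flush with the front wall's outer face); moves with the cover.
- lid_hinge (a point): Middle of the cover's hinge line: at x = 55 mm, height 46 mm in the case's frame (the far side of the case); the line runs along the case's y.
- mat: Fixed black rubber tool mat, 110 mm (x) by 420 mm (y) by 2 mm; origin at the centre of its underside.
- hook: Hooked rod: a green handle, 26 x 26 mm square, 90 mm tall, that stands upright by itself; a 7 mm steel rod runs from it along the tool's +x at 26 mm height and ends, 190 mm out, in a tip bent straight down to the level of the handle's foot. 150 g. Origin: centre of the handle's foot; z up along the handle.
- hook_tip (a point): Lower end of the hook's down-bent tip (7 mm thick), at (190, 0, 0) mm in the hook's frame.
- blade: Blade tool: an upright orange handle, 26 x 26 mm square and 90 mm tall, standing by itself, with a flat steel blade 20 mm wide and 3 mm thick along the tool's +x at the level of the handle's foot, its end 95 mm from the handle's axis. 140 g. Origin: centre of the handle's foot.
- blade_tip (a point): Middle of the blade's end, at (95, 0, 1.5) mm in the blade tool's frame.
- collar_a: Red collar, a flat metal ring of 40 mm outside diameter, 24 mm bore and 14 mm height, 80 g, lying flat; origin at the centre of its underside. May be absent (then None). Starts on the bench behind the clear guard
- collar_b: Yellow collar, a flat metal ring of 40 mm outside diameter, 24 mm bore and 14 mm height, 80 g, lying flat; origin at the centre of its underside. May be absent (then None). Starts on the bench behind the clear guard
- collar_c: Blue collar, a flat metal ring of 40 mm outside diameter, 24 mm bore and 14 mm height, 80 g, lying flat; origin at the centre of its underside. May be absent (then None). Starts on the bench behind the clear guard
- bottle_a: Bystander, to be left alone: amber bottle with a blue cap, 68 mm across and 150 mm tall; origin at the centre of its underside
- bottle_b: Bystander, to be left alone: the second amber bottle, like the first; origin at the centre of its underside
- beaker: Bystander, to be left alone: glass beaker, 68 mm across and 85 mm tall; origin at the centre of its underside
- cylinder: Bystander, to be left alone: glass measuring cylinder, foot 68 mm across, 170 mm tall; origin at the centre of its underside
- stopper: Bystander, to be left alone: black rubber stopper, 34 mm across and 26 mm tall; origin at the centre of its underside
- dish: Bystander, to be left alone: white dish, 80 mm across and 14 mm tall; origin at the centre of its underside
- jar: Bystander, to be left alone: glass jar with a white cap, 60 mm across and 75 mm tall; origin at the centre of its underside

How it is judged (in metres and radians):
On the way, in this order (a step that is already met when the one before it is completed fails the run):
1. The cover is raised past 40 degrees by the blade, not by the fingers (value of joint case_lid above 0.7 rad and contact force between blade and case_lid above 0.2 N and contact force between the fingers and case_lid below 0.2 N), for 0.1 s.
2. All collars lie in the open case (value of joint case_lid above 0.7 rad and x of collar_a in the frame of case between -0.05 and 0.05 m and y of collar_a in the frame of case between -0.115 and 0.115 m and z of collar_a in the frame of case between 0 and 0.012 m and angle between each of collar_a, collar_b, collar_c's own z axis and vertical below 0.15 rad and linear speed of each of collar_a, collar_b, collar_c below 0.03 m/s and x of collar_b in the frame of case between -0.05 and 0.05 m and y of collar_b in the frame of case between -0.115 and 0.115 m and z of collar_b in the frame of case between 0 and 0.012 m and x of collar_c in the frame of case between -0.05 and 0.05 m and y of collar_c in the frame of case between -0.115 and 0.115 m and z of collar_c in the frame of case between 0 and 0.012 m), for 0.2 s.
At the end, for the whole second after the job is handed in: Every collar present rests flat (within 0.15 rad) on the case's floor inside its walls, the cover is shut to within 0.05 rad, and the hooked rod and the blade tool both stand upright (within 0.1 rad), their handles on the black mat; all at rest (value of joint case_lid below 0.05 rad and x of collar_a in the frame of case between -0.05 and 0.05 m and y of collar_a in the frame of case between -0.115 and 0.115 m and z of collar_a in the frame of case between 0 and 0.012 m and angle between each of collar_a, collar_b, collar_c's own z axis and vertical below 0.15 rad and linear speed of each of collar_a, collar_b, collar_c, hook, blade below 0.03 m/s and x of collar_b in the frame of case between -0.05 and 0.05 m and y of collar_b in the frame of case between -0.115 and 0.115 m and z of collar_b in the frame of case between 0 and 0.012 m and x of collar_c in the frame of case between -0.05 and 0.05 m and y of collar_c in the frame of case between -0.115 and 0.115 m and z of collar_c in the frame of case between 0 and 0.012 m and x of hook in the frame of mat between -0.06 and 0.06 m and y of hook in the frame of mat between -0.215 and 0.215 m and z of each of hook, blade in the frame of mat below 0.008 m and angle between each of hook, blade's own z axis and vertical below 0.1 rad and x of blade in the frame of mat between -0.06 and 0.06 m and y of blade in the frame of mat between -0.215 and 0.215 m); the robot touches nothing.
It fails at once if A collar is touched by the fingers or the blade while it is still behind the guard ((y of collar_a in the frame of rack above 0 m and contact force between any of the fingers, blade and collar_a above 0.3 N) or (y of collar_b in the frame of rack above 0 m and contact force between any of the fingers, blade and collar_b above 0.3 N) or (y of collar_c in the frame of rack above 0 m and contact force between any of the fingers, blade and collar_c above 0.3 N)).
It fails at once if A bystander is moved more than 30 mm or tipped (distance of any of bottle_a, bottle_b, beaker, cylinder, stopper, dish, jar from where it was at the start of the episode above 0.03 m or angle between any of bottle_a, bottle_b, beaker, cylinder, stopper, dish, jar's own z axis and vertical above 0.3 rad).
Of collar_a, collar_b, collar_c only 2 to 3 are there at a start; the rules pass over those that are not, and their reading is None.
At some moment in a run one of collar_a, collar_b, collar_c may be knocked a few centimetres aside while the robot is not near it.
It also fails if it takes over 210 s, if anything falls off the work surface, if the arm or the gripper's body presses on something with over 40 N, if the wrist force passes 120 N, or if a joint passes its speed limit or range.

## Working session

There is one attempt and no reset: what is moved stays moved. The work goes in short steps, Python scripts to look and compute and a shell command to move; the robot and the scene stay as the last step left them, time stands still between calls to the robot, and variables do not carry over. Pictures are saved under pics/ and viewed, and the job is handed in when it is done.

```bash
ls; mkdir -p pics; cat > h.py <<'E'
import numpy as np, cv2
from plant import r
from scipy.spatial.transform import Rotation as Ro
def snap(cam,fn):
    p=r.camera_params(cam); im=r.capture(cam)
    cv2.imwrite('pics/'+fn+'.png',cv2.cvtColor(im,cv2.COLOR_RGB2BGR)); return im,p
def f(p): return 192/np.tan(np.radians(p['vfov'])/2)
def pix2w(p,xy,z):
    F=f(p); d=np.array([(xy[0]-p['cx'])/F,(xy[1]-p['cy'])/F,1.]); R=np.array(p['R']);t=np.array(p['t'])
    C=-R.T@t; D=R.T@d; s=(z-C[2])/D[2]; return C+s*D
def w2pix(p,X):
    c=np.array(p['R'])@np.array(X)+np.array(p['t']); F=f(p); return np.array([p['cx']+F*c[0]/c[2],p['cy']+F*c[1]/c[2]])
def tri(obs):
    A=np.zeros((3,3));b=np.zeros(3)
    for p,xy in obs:
        F=f(p);R=np.array(p['R']);C=-R.T@np.array(p['t']);d=R.T@np.array([(xy[0]-p['cx'])/F,(xy[1]-p['cy'])/F,1.]);d/=np.linalg.norm(d)
        M=np.eye(3)-np.outer(d,d);A+=M;b+=M@C
    return np.linalg.solve(A,b)
E
python3 - <<'E'
from h import *
np.set_printoptions(precision=4,suppress=True)
for c in ['scene','side','wrist']:
    im,p=snap(c,c+'0'); print(c,p)
    for n in ['guard_edge','lid_edge','lid_hinge','case','mat','hook','hook_tip','blade','blade_tip','collar_a','collar_b','collar_c','stopper','dish']:
        print(n,[(np.round(d['xy']).tolist(),round(d['p'],2)) for d in r.recognise(n,c)][:4])
print(r.get_state())
E
```

```text
pics
scene {'vfov': 44.57511043523486, 'cx': 262.0133020696886, 'cy': 186.4587977501967, 'R': array([[ 0.5813,  0.8136, -0.0149],
       [ 0.6235, -0.4571, -0.6343],
       [-0.5228,  0.3594, -0.773 ]]), 't': array([-0.18  , -0.3835,  1.9693])}
guard_edge [([369.0, 113.0], 0.97), ([174.0, 254.0], 0.7)]
lid_edge [([211.0, 198.0], 0.94)]
lid_hinge [([212.0, 204.0], 0.58), ([312.0, 228.0], 0.38)]
case [([214.0, 204.0], 0.97)]
mat [([307.0, 204.0], 0.86), ([172.0, 256.0], 0.74)]
hook [([312.0, 190.0], 0.69)]
hook_tip [([310.0, 190.0], 0.64)]
blade [([208.0, 198.0], 0.67), ([274.0, 214.0], 0.52)]
blade_tip [([276.0, 216.0], 0.7), ([311.0, 196.0], 0.62)]
collar_a [([363.0, 118.0], 0.38)]
collar_b [([363.0, 118.0], 0.38)]
collar_c [([363.0, 118.0], 0.38)]
stopper [([243.0, 161.0], 0.59)]
dish [([365.0, 192.0], 0.65)]
side {'vfov': 54.359051721016115, 'cx': 250.74052301913392, 'cy': 195.11456239605965, 'R': array([[-0.9223, -0.3864,  0.0005],
       [-0.2714,  0.6469, -0.7126],
       [ 0.2751, -0.6574, -0.7015]]), 't': array([0.4524, 0.3012, 1.0846])}
guard_edge [([186.0, 320.0], 0.6), ([19
[... 858 characters left out ...]
16,  0.0859, -0.9557]]), 't': array([ 0.6754, -0.0373,  0.3915])}
guard_edge []
lid_edge []
lid_hinge []
case []
mat []
hook []
hook_tip []
blade []
blade_tip []
collar_a []
collar_b []
collar_c []
stopper []
dish []
{'time_s': 2.25, 'joints': array([ 89.389 ,  20.5449,   0.6812,   0.0003, -70.1342, -16.5072]), 'qd': array([-0.0888, -0.0884,  0.0142, -0.035 , -0.0467,  0.025 ]), 'joint_torque': array([ -0.0002, -58.2369,  29.3301,   7.0026,   0.0123,  -0.    ]), 'tcp_pos': array([0.1987, 0.6451, 0.2266]), 'eef_rot': array([-179.998 ,    0.0003,  -17.1181]), 'contact_force': array([-0.21  , -0.7908,  0.4329]), 'moment': array([-0.0159,  0.035 , -0.0096]), 'gripper_width': 0.08732785312039415}
```

View pics/scene0.png

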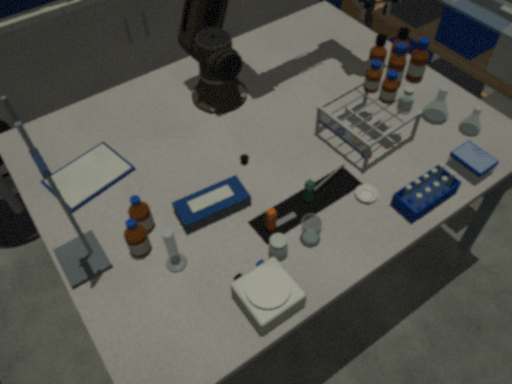

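View pics/side0.png

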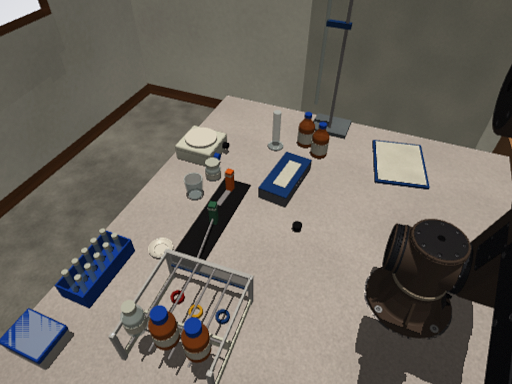

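View pics/wrist0.png

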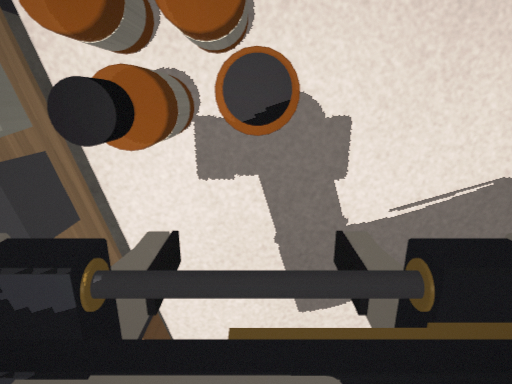

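```bash
python3 - <<'E'
import cv2
a=cv2.imread('pics/scene0.png'); cv2.imwrite('pics/sc1.png',cv2.resize(a[80:280,160:430],None,fx=2.9,fy=2.9,interpolation=cv2.INTER_CUBIC))
a=cv2.imread('pics/side0.png'); cv2.imwrite('pics/si1.png',cv2.resize(a[145:384,105:330],None,fx=2.5,fy=2.5,interpolation=cv2.INTER_CUBIC))
E
```

```text
(no output)
```

View pics/sc1.png

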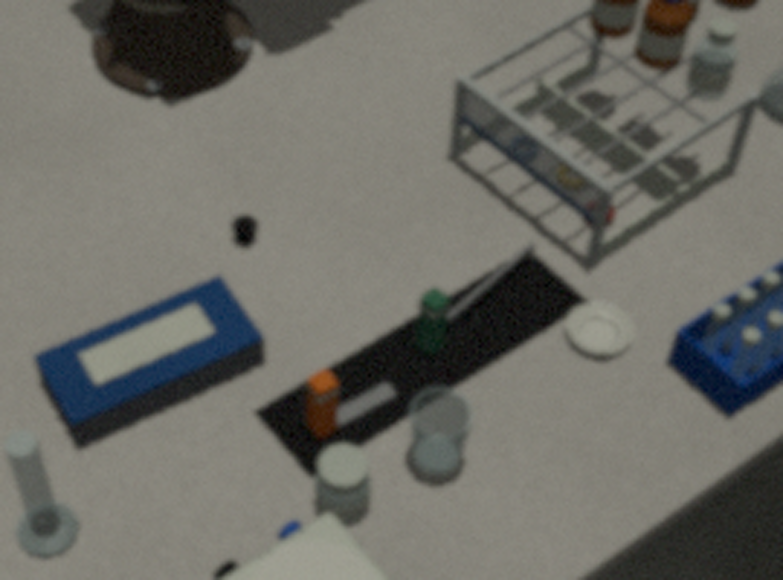

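View pics/si1.png

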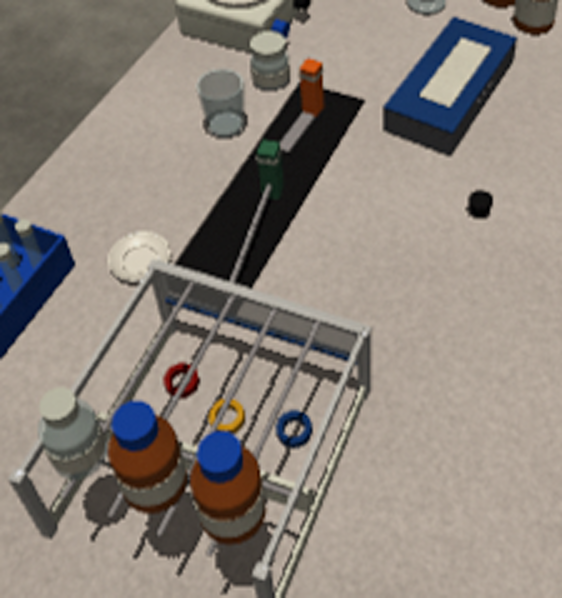

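```bash
python3 - <<'E'
from h import *
np.set_printoptions(precision=4,suppress=True)
ps=r.camera_params('scene');pd=r.camera_params('side')
S=lambda u,v:(160+u/2.9,80+v/2.9)
D=lambda u,v:(105+u/2.5,145+v/2.5)
# rack
for n,d,z in [('red',(181,379),.01),('yel',(227,414),.01),('blu',(294,427),.01),('guardtopL',(157,270),.133),('guardtopR',(367,332),.133),('gEdgeL',(168,300),.065),('gEdgeR',(350,355),.065),
  ('mat near R',(362,100),.002),('mat far',(302,84),.002),('case fl bottom',(450,152),0),('case top near',(385,108),.05),('case r top',(453,122),.05),('case top right',(515,38),.05),('case top farleft',(452,18),.05),('case top L',(385,108),.05),
  ('orange top',(312,65),.09),('green top',(269,148),.09),('stopper',(480,207),.0),('dish',(140,258),.007),('jar base',(270,80),0),('beaker base',(225,124),0),('bladetip',(287,146),.003)]:
    print('side',n,pix2w(pd,D(*d),z))
for n,d,z in [('green top',(434,298),.09),('orange top',(323,378),.09),('case top A',(37,355),.05),('case top B',(222,280),.05),('case top C',(264,340),.05),('case top D',(75,417),.05),('case bot D',(80,447),0),('case botC',(264,365),0),
 ('hooktip',(530,250),.026),('mat A',(257,412),.002),('mat B',(312,475),.002),('mat C',(535,252),.002),('mat D',(583,300),.002),
 ('post front R base',(590,268),0),('post front L base',(453,158),0),('bladetip',(393,388),.003),('gtopL',(460,83),.133),('gtopR',(597,197),.133),('red',(600,214),.01),('yel',(571,178),.01),('blu',(523,150),.01),
 ('dish',(600,330),.007),('stop',(245,240),0),('beaker',(437,462),0),('jar',(343,505),0),('cyl',(48,530),0)]:
    print('scene',n,pix2w(ps,S(*d),z))
E
```

```text
side red [0.613  0.2551 0.01  ]
side yel [0.5429 0.2732 0.01  ]
side blu [0.4668 0.2583 0.01  ]
side guardtopL [0.6546 0.2038 0.133 ]
side guardtopR [0.4089 0.1877 0.133 ]
side gEdgeL [0.6565 0.1965 0.065 ]
side gEdgeR [0.4317 0.1816 0.065 ]
side mat near R [ 0.6068 -0.2684  0.002 ]
side mat far [ 0.7069 -0.2659  0.002 ]
side case fl bottom [ 0.4476 -0.2181 -0.    ]
side case top near [ 0.5498 -0.2183  0.05  ]
side case r top [ 0.4502 -0.2288  0.05  ]
side case top right [ 0.4218 -0.4439  0.05  ]
side case top farleft [ 0.5287 -0.4535  0.05  ]
side case top L [ 0.5498 -0.2183  0.05  ]
side orange top [ 0.6655 -0.2218  0.09  ]
side green top [ 0.6471 -0.0487  0.09  ]
side stopper [ 0.3759 -0.1353 -0.    ]
side dish [0.7529 0.1227 0.007 ]
side jar base [ 0.7581 -0.257   0.    ]
side beaker base [ 0.7755 -0.1432 -0.    ]
side bladetip [ 0.6687 -0.1353  0.003 ]
scene green top [ 0.6509 -0.0494  0.09  ]
scene orange top [ 0.6674 -0.2177  0.09  ]
scene case top A [ 0.4249 -0.4441  0.05  ]
scene case top B [ 0.456  -0.2116  0.05  ]
scene case top C [ 0.5601 -0.2228  0.05  ]
scene case top D [ 0.5256 -0.4518  0.05  ]
scene case bot D [ 0.5302 -0.456   0.    ]
scene case botC [ 0.5576 -0.2231  0.    ]
scene hooktip [0.622  0.1314 0.026 ]
scene mat A [ 0.6094 -0.2687  0.002 ]
scene mat B [ 0.7149 -0.2676  0.002 ]
scene mat C [0.6138 0.1509 0.002 ]
scene mat D [0.7066 0.1453 0.002 ]
scene post front R base [0.6727 0.1892 0.    ]
scene post front L base [0.4225 0.1771 0.    ]
scene bladetip [ 0.675  -0.1229  0.003 ]
scene gtopL [0.4234 0.1749 0.133 ]
scene gtopR [0.6704 0.175  0.133 ]
scene red [0.6189 0.2553 0.01  ]
scene yel [0.5496 0.2697 0.01  ]
scene blu [0.4734 0.2543 0.01  ]
scene dish [0.7552 0.1261 0.007 ]
scene stop [ 0.3801 -0.1296  0.    ]
scene beaker [ 0.7819 -0.1447  0.    ]
scene jar [ 0.7647 -0.2621  0.    ]
scene cyl [ 0.6029 -0.5371  0.    ]
```

```bash
python3 -m inch '0 0 -.04 0 0 -.1 .45; 0 0 -.04 0 0 -.1 .45; 0 0 -.04 0 0 -.0988 .45; 0 .04 -.03 0 0 0 .45; 0 .04 0 0 0 0 .45; 0 .04 0 0 0 0 .45; 0 .04 0 0 0 0 .45; 0 .04 0 0 0 0 .45; .028 .029 0 0 0 0 .45; .028 .029 0 0 0 0 .45; .028 .029 0 0 0 0 .45; .028 .029 0 0 0 0 .45; .028 .029 0 0 0 0 .45; .015 .035 0 0 0 0 .45; .015 .035 0 0 0 0 .45; .015 .035 0 0 0 0 .45; .015 .035 0 0 0 0 .45; .015 .035 0 0 0 0 .45; .015 .035 0 0 0 0 .45; .015 .035 0 0 0 0 .45' 20
```

```text
time_s: 3.92
tcp_pos: [0.4439, 0.0598, 0.3721]
eef_rot: [-180.0, -0.1, 0.0]
contact_force: [1.1, -0.3, 0.5]
gripper_width: 0.0395
```

```bash
python3 -m inch '.028 .035 0 0 0 0 .45; .028 .035 0 0 0 0 .45; .028 .035 0 0 0 0 .45; .028 .035 0 0 0 0 .45; .028 .035 0 0 0 0 .45; .028 .035 0 0 0 0 .45; .028 .035 0 0 0 0 .45; .028 .035 0 0 0 0 .45; 0 0 .04 0 0 0 .45; 0 0 .04 0 0 0 .45; 0 0 .04 0 0 0 .45; 0 0 .04 0 0 0 .45; 0 0 0 0 0 0 .45; 0 0 0 0 0 0 .45' ; python3 - <<'E'
from h import *
im,p=snap('wrist','w1'); print(p); print(r.get_state()['tcp_pos'])
for n in ['blade','blade_tip']: print(n,r.recognise(n,'wrist'))
E
```

```text
time_s: 5.08
tcp_pos: [0.651, -0.1987, 0.2102]
eef_rot: [180.0, 0.3, 0.0]
contact_force: [1.2, -0.3, 2.3]
gripper_width: 0.0394
{'vfov': 63.917847267346644, 'cx': 256.8923893884667, 'cy': 193.34773036962096, 'R': array([[-1.47120723e-05, -9.99999215e-01,  1.25301873e-03],
       [-9.54254907e-01,  3.88684472e-04,  2.98994014e-01],
       [-2.98994267e-01, -1.19130045e-03, -9.54254164e-01]]), 't': array([-0.19835482,  0.58816294,  0.56957784])}
[ 0.65273269 -0.19897711  0.21324139]
blade [{'xy': [262.0, 152.9], 'p': 0.75}]
blade_tip [{'xy': [260.9, 153.0], 'p': 0.81}]
```

View pics/w1.png

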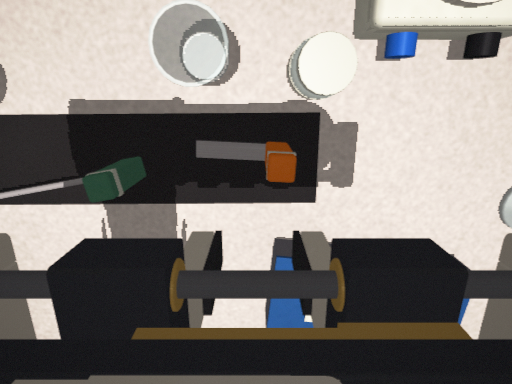

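```bash
python3 - <<'E'
from h import *
np.set_printoptions(precision=4,suppress=True)
p=r.camera_params('wrist')
print(pix2w(p,(281.5,169),.092),pix2w(p,(196,149),.004), pix2w(p,(265,152),.005),pix2w(p,(139,166),.092),pix2w(p,(318,113),.002),pix2w(p,(316,202),.002),r.get_state()['tcp_pos'])
a=cv2.imread('pics/w1.png'); cv2.imwrite('pics/w1c.png',cv2.resize(a[100:220,60:330],None,fx=2.9,fy=2.9,interpolation=cv2.INTER_CUBIC))
E
```

```text
[ 0.6713 -0.2215  0.092 ] [ 0.6767 -0.1255  0.004 ] [ 0.6732 -0.2084  0.005 ] [ 0.6742 -0.0888  0.092 ] [ 0.7186 -0.2702  0.002 ] [ 0.6088 -0.274   0.002 ] [ 0.6538 -0.1989  0.2154]
```

View pics/w1c.png

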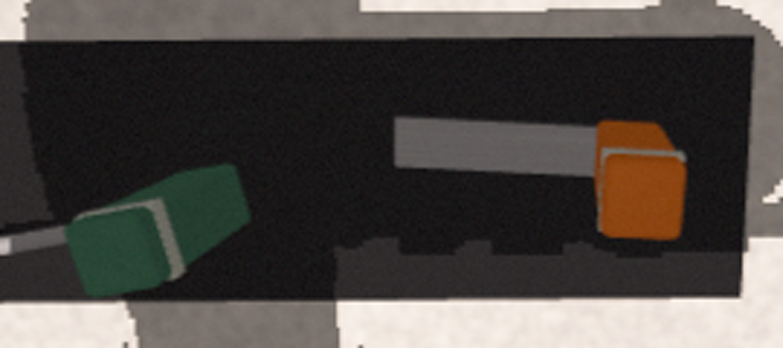

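```bash
python3 -m inch '.015 .0215 .02 0 0 .052 .45; 0 0 .03 0 0 0 .45; 0 0 .03 0 0 0 .45; 0 0 .03 0 0 0 .45; 0 0 .03 0 0 0 .45; 0 0 .02 0 0 0 .45; 0 0 .019 0 0 0 .45; 0 0 0 0 0 0 .45; 0 0 0 0 0 0 .45'; python3 - <<'E'
from h import *
im,p=snap('wrist','w2'); print(r.get_state()['tcp_pos'])
E
```

```text
time_s: 5.98
tcp_pos: [0.6682, -0.2202, 0.0343]
eef_rot: [180.0, -0.1, -2.9]
contact_force: [0.4, 0.1, 0.1]
gripper_width: 0.0396
[ 0.66887498 -0.22030067  0.03523774]
```

View pics/w2.png

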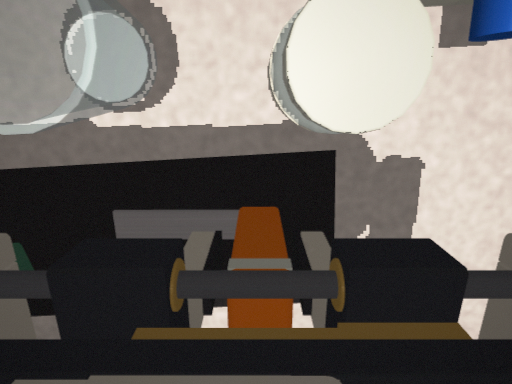

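```bash
python3 -m inch '0 0 0 0 0 0 0; 0 0 0 0 0 0 0; 0 0 0 0 0 0 0; 0 0 0 0 0 0 0; 0 0 0 0 0 0 0; 0 0 -.02 0 0 0 0; 0 0 -.04 0 0 0 0; 0 0 -.04 0 0 0 0;0 0 -.04 0 0 0 0; 0 0 -.03 0 0 0 0; -.03 .01 0 0 0 0 0; -.03 .01 0 0 0 0 0; -.03 .01 0 0 0 0 0; -.03 .01 0 0 0 0 0; -.03 .01 0 0 0 0 0; -.03 .01 0 0 0 0 0; -.03 .01 0 0 0 0 0; -.03 .01 0 0 0 0 0; 0 0 0 0 0 0 0; 0 0 0 0 0 0 0' 50; python3 - <<'E'
from h import *
np.set_printoptions(precision=4,suppress=True)
im,p=snap('wrist','w3'); print(r.get_state()['tcp_pos'],p)
for n in ['lid_edge','lid_hinge','case','blade_tip']: print(n,r.recognise(n,'wrist'))
ps=r.camera_params('scene');pd=r.camera_params('side')
for q in [(307,147),(319,158)]: print(pix2w(pd,q,0))
for q in [(144,230),(138,252)]: print(pix2w(ps,q,0))
E
```

```text
time_s: 7.7
tcp_pos: [0.4217, -0.2878, 0.2035]
eef_rot: [180.0, -0.1, -3.1]
contact_force: [0.6, 0.0, -1.3]
gripper_width: 0.0258
[ 0.4229 -0.2877  0.2034] {'vfov': 63.917847267346644, 'cx': 256.8923893884667, 'cy': 193.34773036962096, 'R': array([[-0.0537, -0.9986,  0.0009],
       [-0.9547,  0.0516,  0.2931],
       [-0.2928,  0.0148, -0.9561]]), 't': array([-0.2643,  0.3876,  0.4968])}
lid_edge []
lid_hinge [{'xy': [300.1, 106.7], 'p': 0.97}]
case [{'xy': [299.6, 103.1], 'p': 0.74}]
blade_tip [{'xy': [236.5, 230.8], 'p': 0.83}]
[ 0.4745 -0.5846 -0.    ]
[ 0.4073 -0.5319  0.    ]
[ 0.4313 -0.5641  0.    ]
[ 0.4963 -0.6175  0.    ]
```

View pics/w3.png

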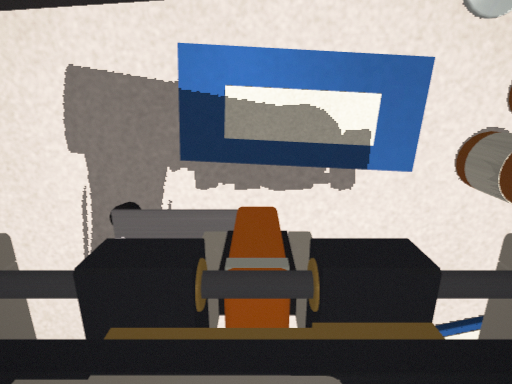

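```bash
python3 - <<'E'
from h import *
np.set_printoptions(precision=4,suppress=True)
p=r.camera_params('wrist')
c=[pix2w(p,q,.05)[:2] for q in [(178,43),(434,57),(413,172),(180,161)]]
for x in c: print(x)
c=np.array(c); print(c.mean(0))
for i in range(4): d=c[(i+1)%4]-c[i]; print(np.linalg.norm(d),np.degrees(np.arctan2(d[1],d[0])))
E
```

```text
[ 0.5559 -0.2211]
[ 0.5319 -0.4571]
[ 0.4227 -0.4483]
[ 0.4467 -0.2092]
[ 0.4893 -0.3339]
0.23722261019810284 -95.8031658163827
0.10952470472489073 175.40188715284128
0.2403048273648881 84.2886295220816
0.10988823900420207 -6.20910004394942
```

```bash
python3 -m inch '-.0277 .0083 0 0 0 0 0; -.0277 .0083 0 0 0 0 0; -.0277 .0083 0 0 0 0 0; -.0277 .0083 0 0 0 0 0; 0 0 0 0 0 .116 0; 0 0 0 0 0 .116 0; 0 0 0 0 0 .116 0; 0 0 0 0 0 .116 0; 0 0 0 0 0 .116 0; 0 0 0 0 0 .116 0; 0 0 0 0 0 .116 0; 0 0 0 0 0 .116 0; 0 0 0 0 0 .116 0; 0 0 0 0 0 .116 0; 0 0 0 0 0 .116 0; 0 0 0 0 0 .116 0; 0 0 0 0 0 .116 0; 0 0 0 0 0 .116 0; 0 0 0 0 0 0 0'; python3 -m inch '0 0 .03 0 0 0 0; 0 0 .03 0 0 0 0; 0 0 .03 0 0 0 0; 0 0 .023 0 0 0 0; 0 0 0 0 0 0 0; 0 0 0 0 0 0 0;0 0 0 0 0 0 0'; python3 - <<'E'
from h import *
for c in ['side','scene','wrist']: snap(c,c+'4')
print(r.get_state())
a=cv2.imread('pics/side4.png'); cv2.imwrite('pics/s4.png',cv2.resize(a[120:270,220:400],None,fx=4,fy=4,interpolation=cv2.INTER_CUBIC))
E
```

```text
time_s: 9.53
tcp_pos: [0.3113, -0.3147, 0.2023]
eef_rot: [180.0, 0.0, -96.3]
contact_force: [-0.6, -0.1, -1.1]
gripper_width: 0.0258
time_s: 10.12
tcp_pos: [0.3119, -0.3154, 0.0907]
eef_rot: [-179.9, -0.0, -95.9]
contact_force: [-0.5, 0.5, -1.2]
gripper_width: 0.026
{'time_s': 10.2667, 'joints': array([-1.96792719e+01,  6.71392602e+00, -3.81798810e+01,  1.62033727e-02,
       -4.49372310e+01,  1.36986400e+01]), 'qd': array([-0.10899533, -0.04114282, -0.50548972, -0.11246533,  0.36879104,
       -0.28134492]), 'joint_torque': array([ 2.66515044e-02, -3.18096900e+01,  2.25618088e+01,  5.44892639e+00,
        4.81425959e-02,  1.97674945e-02]), 'tcp_pos': array([ 0.31193648, -0.31533979,  0.0910669 ]), 'eef_rot': array([-1.79838564e+02, -5.11646215e-02, -9.59692507e+01]), 'contact_force': array([-0.11983214, -0.0427652 , -1.69014533]), 'moment': array([ 0.07196631, -0.01894017,  0.05217663]), 'gripper_width': 0.02577507810514058}
```

View pics/s4.png

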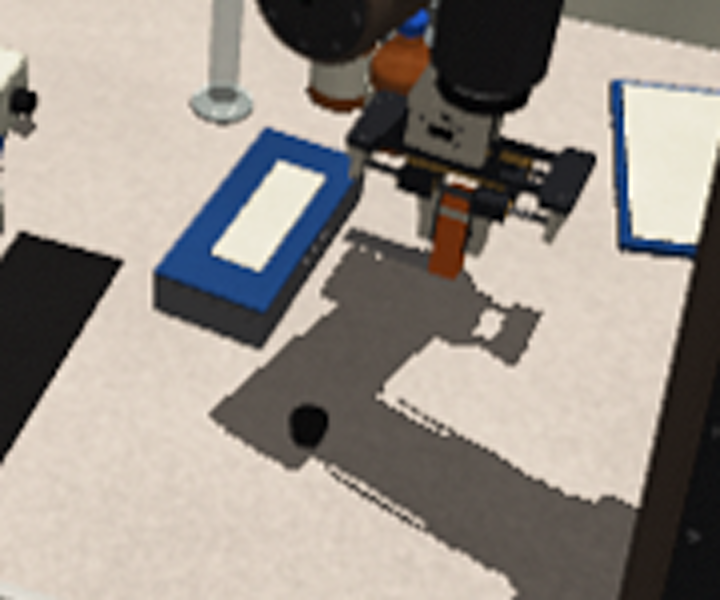

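View pics/wrist4.png

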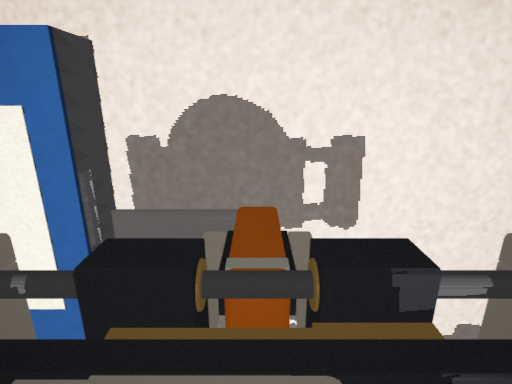

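```bash
python3 -m inch '0 0 .0205 0 0 0 0; 0 0 0 0 0 0 0; 0 -.01 0 0 0 0 0; 0 -.01 0 0 0 0 0; 0 -.01 0 0 0 0 0; 0 -.008 0 0 0 0 0; 0 -.007 0 0 0 0 0; 0 0 0 0 0 0 0'; python3 - <<'E'
from h import *
for c in ['side','wrist']: snap(c,c+'5')
a=cv2.imread('pics/side5.png'); cv2.imwrite('pics/s5.png',cv2.resize(a[140:230,250:360],None,fx=6,fy=6,interpolation=cv2.INTER_CUBIC))
E
```

```text
time_s: 10.93
tcp_pos: [0.3574, -0.32, 0.0693]
eef_rot: [-179.9, -0.0, -96.0]
contact_force: [-0.2, -0.1, -0.7]
gripper_width: 0.0255
```

View pics/s5.png

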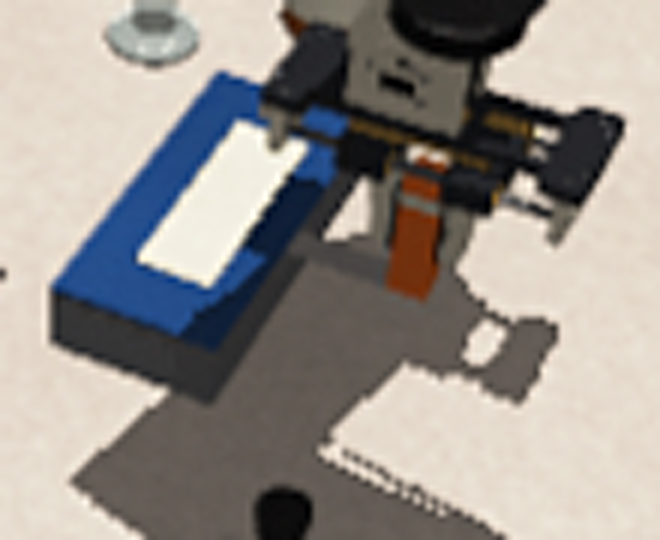

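View pics/wrist5.png

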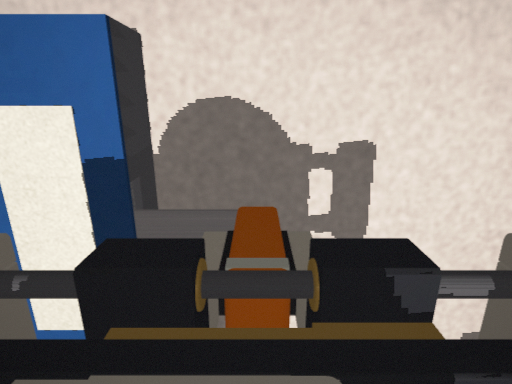

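```bash
python3 -m inch '0 0 -.006 0 0 0 0; 0 -.0025 -.009 0 0 0 0; 0 -.0025 -.009 0 0 0 0; 0 -.004 -.0085 0 0 0 0; 0 -.004 -.0085 0 0 0 0; 0 0 0 0 0 0 0'; python3 - <<'E'
from h import *
for c in ['side','wrist']: snap(c,c+'6')
a=cv2.imread('pics/side6.png'); cv2.imwrite('pics/s6.png',cv2.resize(a[120:230,240:370],None,fx=5,fy=5,interpolation=cv2.INTER_CUBIC))
E
```

```text
time_s: 11.53
tcp_pos: [0.3704, -0.3217, 0.1125]
eef_rot: [-179.8, -0.1, -96.0]
contact_force: [0.7, -0.1, -2.4]
gripper_width: 0.0258
```

View pics/s6.png

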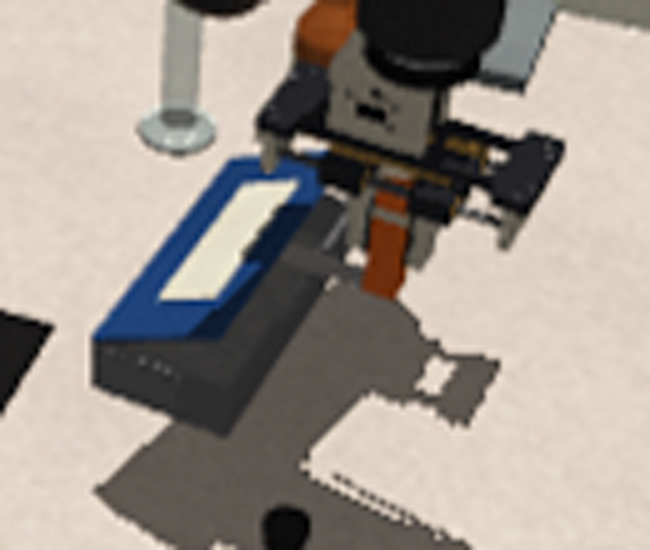

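View pics/wrist6.png

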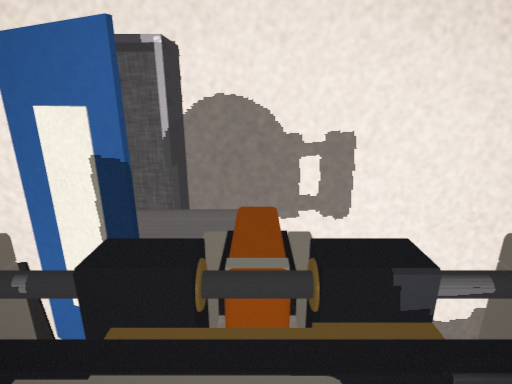

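Lid opening cleanly with the blade (about 0.4 rad). Continue.

```bash
python3 -m inch '0 -.0055 -.0068 0 0 0 0; 0 -.0055 -.0068 0 0 0 0; 0 -.0065 -.0055 0 0 0 0; 0 -.0065 -.0055 0 0 0 0; 0 -.0075 -.0037 0 0 0 0;0 -.0075 -.0037 0 0 0 0; 0 0 0 0 0 0 0; 0 -.007 -.0037 0 0 0 0;0 -.007 -.0037 0 0 0 0; 0 -.0077 -.0022 0 0 0 0; 0 -.0077 -.0022 0 0 0 0; 0 0 0 0 0 0 0'; python3 - <<'E'
from h import *
for c in ['side','wrist']: snap(c,c+'7')
a=cv2.imread('pics/side7.png'); cv2.imwrite('pics/s7.png',cv2.resize(a[120:230,240:370],None,fx=5,fy=5,interpolation=cv2.INTER_CUBIC))
E
```

```text
time_s: 12.63
tcp_pos: [0.4386, -0.3286, 0.1543]
eef_rot: [-179.9, -0.0, -96.0]
contact_force: [-0.0, 0.1, -1.3]
gripper_width: 0.0258
```

View pics/s7.png

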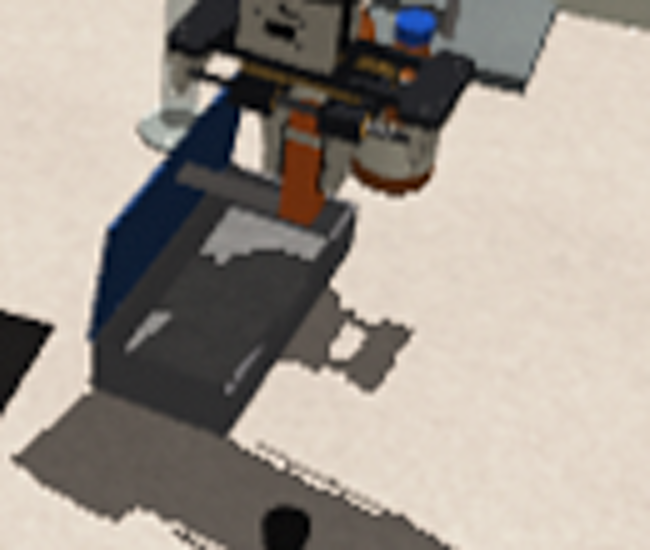

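View pics/wrist7.png

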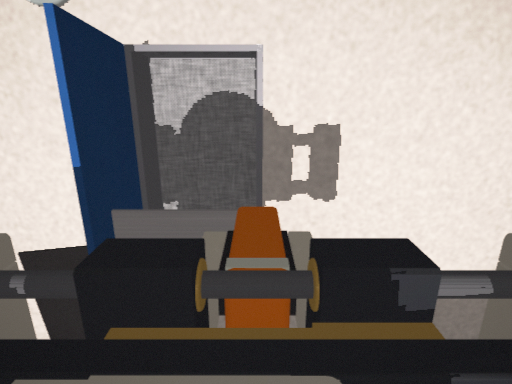

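```bash
python3 -m inch '0 -.008 0 0 0 0 0; 0 -.008 0 0 0 0 0; 0 -.006 0 0 0 0 0; 0 0 0 0 0 0 0; 0 .02 0 0 0 0 0; 0 .03 0 0 0 0 0; 0 .03 0 0 0 0 0; 0 0 -.03 0 0 0 0; 0 0 -.03 0 0 0 0; 0 0 0 0 0 0 0'; python3 - <<'E'
from h import *
for c in ['side','scene']: snap(c,c+'8')
a=cv2.imread('pics/side8.png'); cv2.imwrite('pics/s8.png',cv2.resize(a[120:230,240:370],None,fx=5,fy=5,interpolation=cv2.INTER_CUBIC))
E
```

```text
time_s: 13.57
tcp_pos: [0.3815, -0.324, 0.22]
eef_rot: [-179.5, -0.3, -96.0]
contact_force: [1.2, -0.1, -0.1]
gripper_width: 0.026
```

View pics/s8.png

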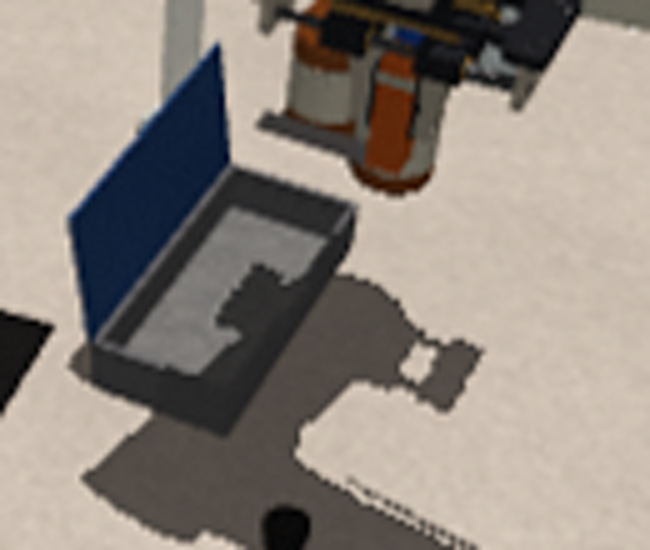

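View pics/scene8.png

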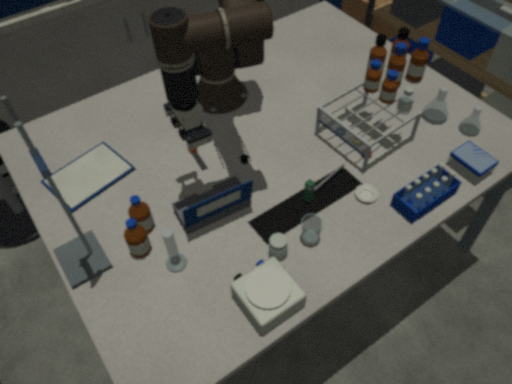

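```bash
python3 -m inch '0 0 -.02 0 0 -.116 0; 0 0 0 0 0 -.116 0; 0 0 0 0 0 -.116 0; 0 0 0 0 0 -.116 0; 0 0 0 0 0 -.116 0; 0 0 0 0 0 -.116 0; 0 0 0 0 0 -.116 0; 0 0 0 0 0 -.116 0; 0 0 0 0 0 -.116 0; 0 0 0 0 0 -.116 0; 0 0 0 0 0 -.116 0; 0 0 0 0 0 -.116 0; 0 0 0 0 0 -.116 0; 0 0 0 0 0 -.116 0'; python3 -m inch '.0301 -.0132 0 0 0 0 0; .0301 -.0132 0 0 0 0 0; .0301 -.0132 0 0 0 0 0; .0301 -.0132 0 0 0 0 0; .0301 -.0132 0 0 0 0 0; .0301 -.0132 0 0 0 0 0; .0301 -.0132 0 0 0 0 0; .0301 -.0132 0 0 0 0 0; .0301 -.0132 0 0 0 0 0; 0 0 .04 0 0 0 0; 0 0 .04 0 0 0 0; 0 0 .04 0 0 0 0; 0 0 .03 0 0 0 0; 0 0 .02 0 0 0 0; 0 0 0 0 0 0 0; 0 0 0 0 0 0 0'
```

```text
time_s: 14.83
tcp_pos: [0.3788, -0.3218, 0.2327]
eef_rot: [-180.0, 0.1, -2.7]
contact_force: [-0.6, -0.5, -1.5]
gripper_width: 0.0258
time_s: 16.17
tcp_pos: [0.6546, -0.2174, 0.0619]
eef_rot: [180.0, 0.2, -3.0]
contact_force: [0.9, 0.7, -0.8]
gripper_width: 0.0258
```

```bash
python3 -m inch '0 0 .012 0 0 0 0; 0 0 .009 0 0 0 0; 0 0 .003 0 0 0 0; 0 0 0 0 0 0 0; 0 0 0 0 0 0 0';python3 -m inch '0 0 .0025 0 0 0 0; 0 0 0 0 0 0 0'; python3 - <<'E'
from h import *
snap('wrist','w9');snap('side','sd9');print(r.get_state()['contact_force'],r.get_state()['tcp_pos'])
E
```

```text
time_s: 16.58
tcp_pos: [0.6556, -0.2176, 0.0403]
eef_rot: [180.0, -0.0, -3.0]
contact_force: [-0.3, -0.1, -1.9]
gripper_width: 0.0259
time_s: 16.75
tcp_pos: [0.6557, -0.2175, 0.0377]
eef_rot: [-180.0, -0.0, -3.0]
contact_force: [-0.5, 0.6, -1.2]
gripper_width: 0.0258
[ 0.76341766  0.20826524 -1.12734715] [ 0.6555814  -0.21751875  0.0376619 ]
```

View pics/w9.png

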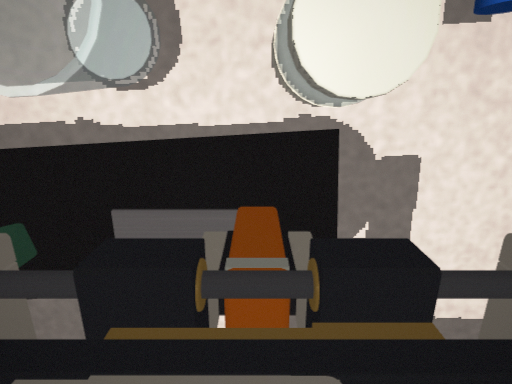

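```bash
python3 -m inch '0 0 .001 0 0 0 0; 0 0 0 0 0 0 0; 0 0 .001 0 0 0 0; 0 0 0 0 0 0 0';python3 -m inch '0 0 .001 0 0 0 0; 0 0 0 0 0 0 0';python3 -m inch '0 0 .001 0 0 0 0; 0 0 0 0 0 0 0'
```

```text
time_s: 17.18
tcp_pos: [0.6554, -0.2175, 0.0352]
eef_rot: [-180.0, 0.0, -3.0]
contact_force: [0.8, 0.3, -0.7]
gripper_width: 0.0257
time_s: 17.35
tcp_pos: [0.6556, -0.2175, 0.0347]
eef_rot: [180.0, -0.0, -3.0]
contact_force: [-1.2, 0.0, 1.0]
gripper_width: 0.0257
time_s: 17.52
tcp_pos: [0.6556, -0.2175, 0.0346]
eef_rot: [180.0, -0.0, -3.0]
contact_force: [-3.3, 0.4, 7.6]
gripper_width: 0.0256
```

```bash
python3 -m inch '0 0 -.001 0 0 0 0; 0 0 0 0 0 0 .45; 0 0 0 0 0 0 .45; 0 0 0 0 0 0 .45; 0 0 -.02 0 0 0 .45; 0 0 -.04 0 0 0 .45; 0 0 -.04 0 0 0 .45; 0 0 -.04 0 0 0 .45; -.02 -.03 -.02 0 0 0 .45; 0 -.03 0 0 0 0 .45; 0 -.03 0 0 0 0 .45; 0 -.03 0 0 0 0 .45;  0 0 0 0 0 0 .45; 0 0 0 0 0 0 .45'; python3 - <<'E'
from h import *
np.set_printoptions(precision=4,suppress=True)
snap('wrist','w10');snap('side','sd10');print(r.get_state()['tcp_pos']);print(r.camera_params('wrist'))
E
```

```text
time_s: 18.68
tcp_pos: [0.6419, -0.095, 0.1945]
eef_rot: [-180.0, -0.0, -2.8]
contact_force: [-0.0, -0.1, 0.2]
gripper_width: 0.0394
[ 0.6417 -0.0968  0.1942]
{'vfov': 63.917847267346644, 'cx': 256.8923893884667, 'cy': 193.34773036962096, 'R': array([[-0.0517, -0.9987,  0.0011],
       [-0.9543,  0.0497,  0.2948],
       [-0.2945,  0.0142, -0.9556]]), 't': array([-0.063 ,  0.5897,  0.5505])}
```

View pics/w10.png

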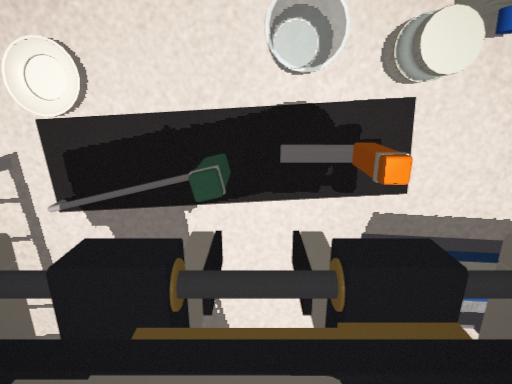

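View pics/sd10.png

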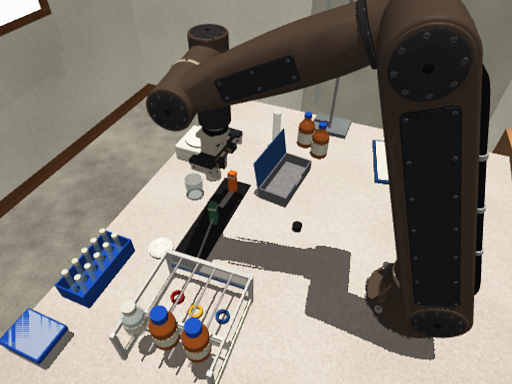

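```bash
python3 - <<'E'
from h import *
np.set_printoptions(precision=4,suppress=True)
p=r.camera_params('wrist')
a=cv2.imread('pics/w10.png'); cv2.imwrite('pics/w10c.png',cv2.resize(a[130:230,30:250],None,fx=3.5,fy=3.5,interpolation=cv2.INTER_CUBIC))
print(pix2w(p,(207,184),.092),pix2w(p,(52,208),.028),pix2w(p,(190,178),.028))
E
```

```text
[ 0.6522 -0.053   0.092 ] [0.6164 0.1344 0.028 ] [ 0.6428 -0.0236  0.028 ]
```

View pics/w10c.png

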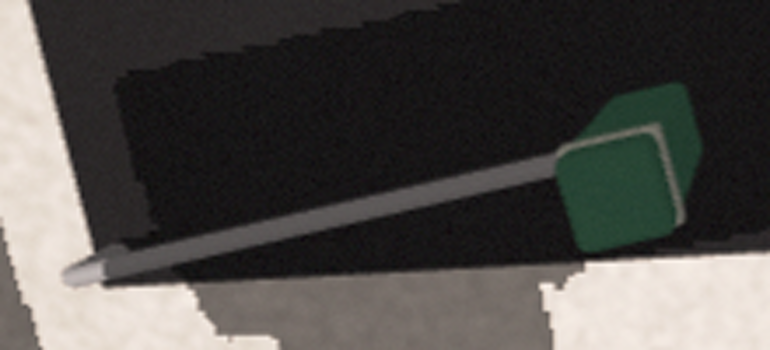

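```bash
python3 -m inch '.003 -.0226 0 0 0 0 .45; .003 -.0226 0 0 0 0 .45; 0 0 0 0 0 .1127 .45; 0 0 0 0 0 .1127 .45; 0 0 0 0 0 .1127 .45; 0 0 0 0 0 .1127 .45; 0 0 0 0 0 .1127 .45; 0 0 0 0 0 .1127 .45; 0 0 0 0 0 .1127 .45; 0 0 0 0 0 .1127 .45; 0 0 0 0 0 .1127 .45; 0 0 0 0 0 .1127 .45; 0 0 0 0 0 .1127 .45; 0 0 0 0 0 .1127 .45; 0 0 .03 0 0 0 .45; 0 0 .03 0 0 0 .45; 0 0 0 0 0 0 .45; 0 0 0 0 0 0 .45'; python3 - <<'E'
from h import *
snap('wrist','w11'); print(r.get_state()['tcp_pos'])
E
```

```text
time_s: 20.28
tcp_pos: [0.649, -0.0532, 0.133]
eef_rot: [179.8, -0.0, -80.5]
contact_force: [0.6, -0.3, 0.7]
gripper_width: 0.0393
[ 0.65040457 -0.05287563  0.13488298]
```

View pics/w11.png

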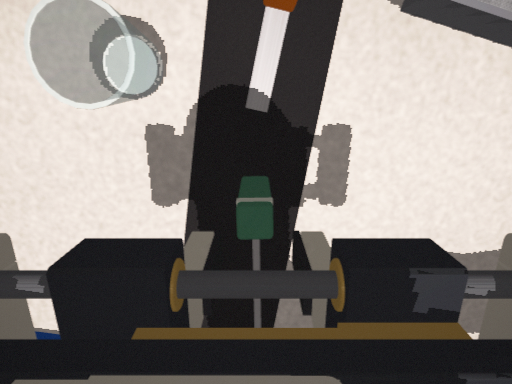

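```bash
python3 -m inch '0 0 .03 0 0 0 .45; 0 0 .03 0 0 0 .45; 0 0 .02 0 0 0 .45; 0 0 .012 0 0 0 .45; 0 0 0 0 0 0 .45; 0 0 0 0 0 0 .45; 0 0 0 0 0 0 0; 0 0 0 0 0 0 0; 0 0 0 0 0 0 0; 0 0 0 0 0 0 0; 0 0 0 0 0 0 0; 0 0 0 0 0 0 0' 40; python3 -m inch '0 0 -.02 0 0 0 0; 0 0 -.02 0 0 0 0; 0 0 -.02 0 0 0 0; 0 0 0 0 0 0 0'; python3 - <<'E'
from h import *
snap('wrist','w12');im,p=snap('side','sd12'); print(r.get_state()['tcp_pos'],r.get_state()['eef_rot'])
E
```

```text
time_s: 21.33
tcp_pos: [0.6511, -0.0517, 0.0441]
eef_rot: [-179.9, -0.0, -80.4]
contact_force: [0.2, -0.0, 7.0]
gripper_width: 0.0262
time_s: 21.67
tcp_pos: [0.6526, -0.0517, 0.1072]
eef_rot: [-179.6, -0.0, -80.4]
contact_force: [1.3, 0.9, -1.4]
gripper_width: 0.0259
[ 0.65046172 -0.05158282  0.10341241] [-1.79879760e+02  1.98764873e-02 -8.04718176e+01]
```

View pics/sd12.png

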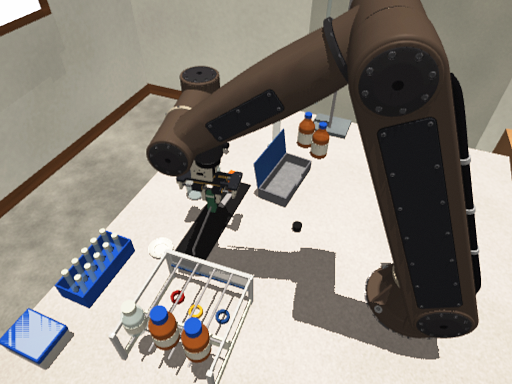

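```bash
python3 -m inch '0 0 -.02 0 0 .084 0; 0 0 0 0 0 .0836 0; 0 0 0 0 0 0 0; 0 0 0 0 0 0 0'; cat >> h.py <<'E'
def collars(show=True,cams=('side','scene'),tag='c'):
    for c in cams:
        im,p=snap(c,tag+c)
        hsv=cv2.cvtColor(im,cv2.COLOR_RGB2HSV)
        if c=='scene': box=(300,440,90,200)
        else: box=(120,300,200,350)
        for n,lo,hi in [('red',170,6),('yel',14,28),('blu',104,114)]:
            H=hsv[...,0];m=((H>=lo)|(H<=hi)) if lo>hi else ((H>=lo)&(H<=hi))
            m=m&(hsv[...,1]>120)&(hsv[...,2]>40)
            q=np.zeros_like(m);q[box[2]:box[3],box[0]:box[1]]=m[box[2]:box[3],box[0]:box[1]]
            k,l,st,ce=cv2.connectedComponentsWithStats(q.astype(np.uint8))
            for i in range(1,k):
                if st[i,4]>12:
                    x,y,w,h,a=st[i]
                    print(c,n,'bbox',x,y,w,h,'area',a,'w@.010',np.round(pix2w(p,(x+w/2-.5,y+h/2-.5),.008),4))
E
python3 - <<'E'
from h import *
collars(tag='c1'); print(r.get_state()['tcp_pos'],r.get_state()['eef_rot'])
a=cv2.imread('pics/c1side.png'); cv2.imwrite('pics/c1s.png',cv2.resize(a[180:350,110:280],None,fx=3.5,fy=3.5,interpolation=cv2.INTER_CUBIC))
E
```

```text
time_s: 22.1
tcp_pos: [0.6492, -0.0518, 0.1212]
eef_rot: [179.9, 0.0, -89.9]
contact_force: [1.1, 1.2, -2.0]
gripper_width: 0.026
side red bbox 171 290 10 13 area 56 w@.010 [0.6199 0.2546 0.008 ]
side red bbox 178 293 7 11 area 34 w@.010 [0.6019 0.2541 0.008 ]
side yel bbox 188 304 7 11 area 33 w@.010 [0.5584 0.2733 0.008 ]
side yel bbox 192 305 11 13 area 61 w@.010 [0.5399 0.2721 0.008 ]
side blu bbox 120 236 15 33 area 297 w@.010 [0.8442 0.1782 0.008 ]
side blu bbox 178 267 14 5 area 16 w@.010 [0.6425 0.1635 0.008 ]
side blu bbox 196 273 13 4 area 15 w@.010 [0.5836 0.1603 0.008 ]
side blu bbox 150 305 18 20 area 274 w@.010 [0.6336 0.3229 0.008 ]
side blu bbox 216 310 14 14 area 99 w@.010 [0.4667 0.2594 0.008 ]
side blu bbox 184 317 18 21 area 281 w@.010 [0.5285 0.3184 0.008 ]
scene blu bbox 393 177 47 23 area 389 w@.010 [0.8372 0.2802 0.008 ]
[ 0.64923436 -0.05182468  0.12104944] [ 1.79877162e+02 -5.19472188e-03 -8.99378843e+01]
```

View pics/c1s.png

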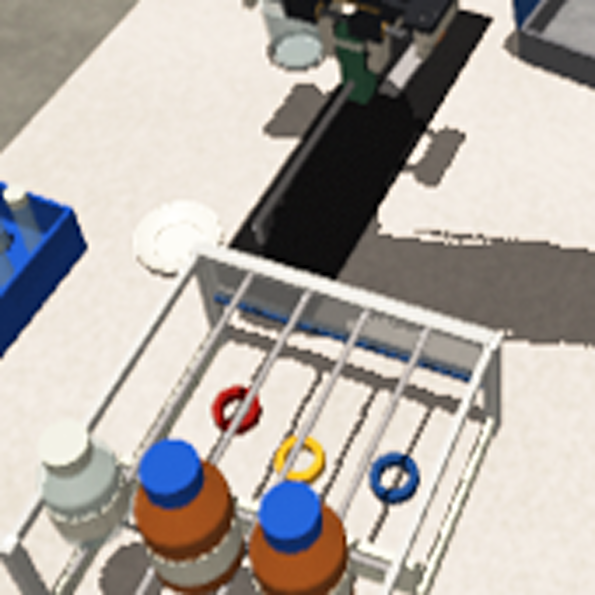

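```bash
python3 - <<'E'
from h import *
pd=r.camera_params('side');ps=r.camera_params('scene')
s=r.get_state();t=s['tcp_pos'];y=np.radians(s['eef_rot'][2]);d=-np.array([np.cos(y),np.sin(y),0])
for h,n in [(0,'tip'),(.026,'bend')]:
    X=t+.19*d+[0,0,-.042+h]; print(n,X,w2pix(pd,X),w2pix(ps,X))
def draw(fn,p,x0,y0,k,out,X):
    pass
a=cv2.imread('pics/c1side.png'); cv2.imwrite('pics/c1s2.png',cv2.resize(a[190:270,160:260],None,fx=7,fy=7,interpolation=cv2.INTER_CUBIC))
a=cv2.imread('pics/c1scene.png'); cv2.imwrite('pics/c1sc.png',cv2.resize(a[90:220,280:430],None,fx=4.5,fy=4.5,interpolation=cv2.INTER_CUBIC))
E
```

```text
tip [0.64902837 0.13817521 0.07904944] [183.91642882 248.03827961] [351.29539784 159.79495234]
bend [0.64902837 0.13817521 0.10504944] [182.81124983 242.6103876 ] [352.30422544 154.62678892]
```

View pics/c1s2.png

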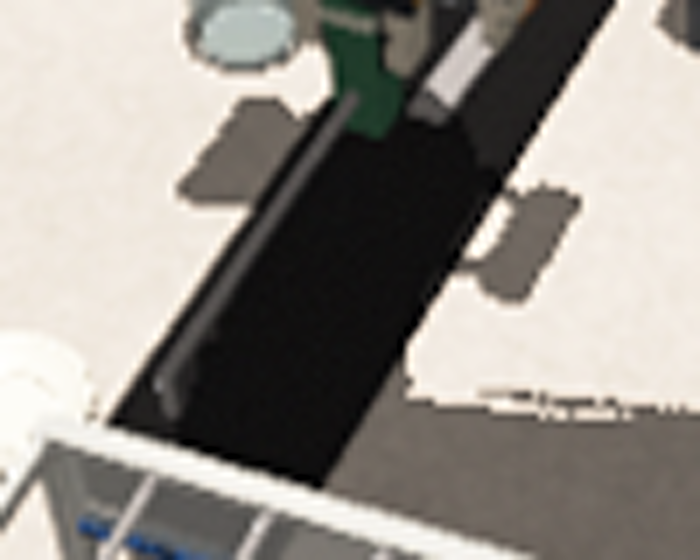

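View pics/c1sc.png

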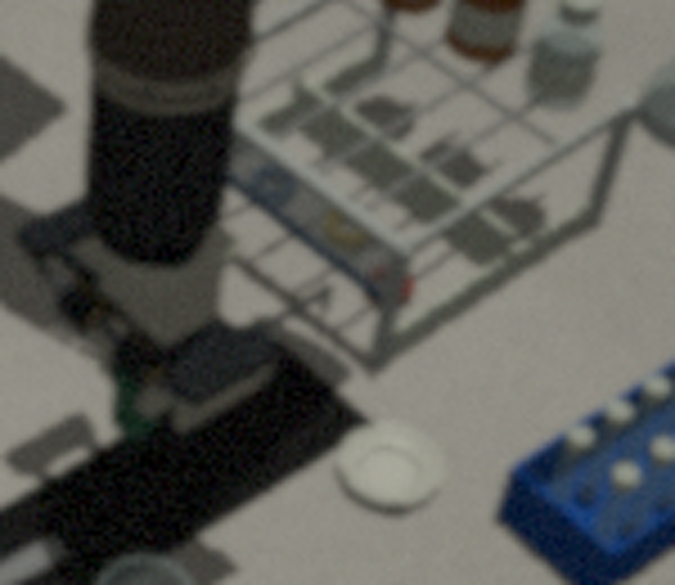

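```bash
python3 -m inch '-.0044 .0358 0 0 0 0 0; -.0044 .0358 0 0 0 0 0; -.0044 .0358 0 0 0 0 0; -.0044 .0358 0 0 0 0 0; -.0044 .0358 0 0 0 0 0; 0 0 .03 0 0 0 0; 0 0 .027 0 0 0 0; 0 0 0 0 0 0 0; 0 0 0 0 0 0 0; 0 0 0 0 0 0 0'; python3 - <<'E'
from h import *
im,p=snap('side','sd13'); s=r.get_state();t=s['tcp_pos'];print(t,s['eef_rot'])
y=np.radians(s['eef_rot'][2]);d=-np.array([np.cos(y),np.sin(y),0])
print(w2pix(p,t+.19*d+[0,0,-.042]))
cv2.imwrite('pics/sd13c.png',cv2.resize(cv2.imread('pics/sd13.png')[220:340,140:290],None,fx=5,fy=5,interpolation=cv2.INTER_CUBIC))
E
```

```text
time_s: 23.03
tcp_pos: [0.4718, -0.0296, 0.0659]
eef_rot: [180.0, -0.0, -90.0]
contact_force: [-0.2, -0.1, -0.6]
gripper_width: 0.0261
[ 0.47220156 -0.02942685  0.06624727] [-1.79950354e+02 -4.78132081e-03 -9.00231221e+01]
[235.24506632 284.00750805]
```

View pics/sd13c.png

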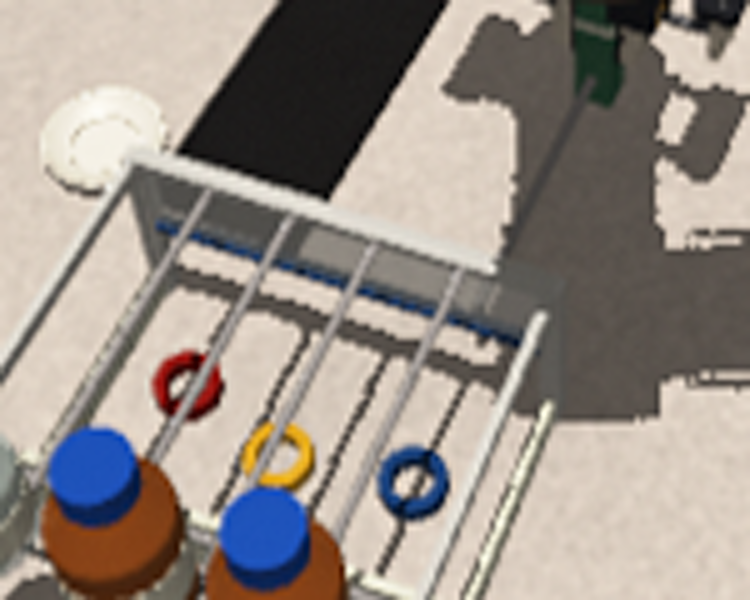

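```bash
python3 - <<'E'
from h import *
im,p=snap('scene','sc14'); s=r.get_state();t=s['tcp_pos']
y=np.radians(s['eef_rot'][2]);d=-np.array([np.cos(y),np.sin(y),0])
for h in (0,.026): print(w2pix(p,t+.19*d+[0,0,-.042+h]))
print(w2pix(p,t+[0,0,-.042+.026]))
cv2.imwrite('pics/sc14c.png',cv2.resize(cv2.imread('pics/sc14.png')[90:210,250:400],None,fx=5,fy=5,interpolation=cv2.INTER_CUBIC))
snap('wrist','w14')
E
```

```text
[321.82047765 139.17305158]
[322.40637559 134.19055026]
[281.56103702 156.35362554]
```

View pics/sc14c.png

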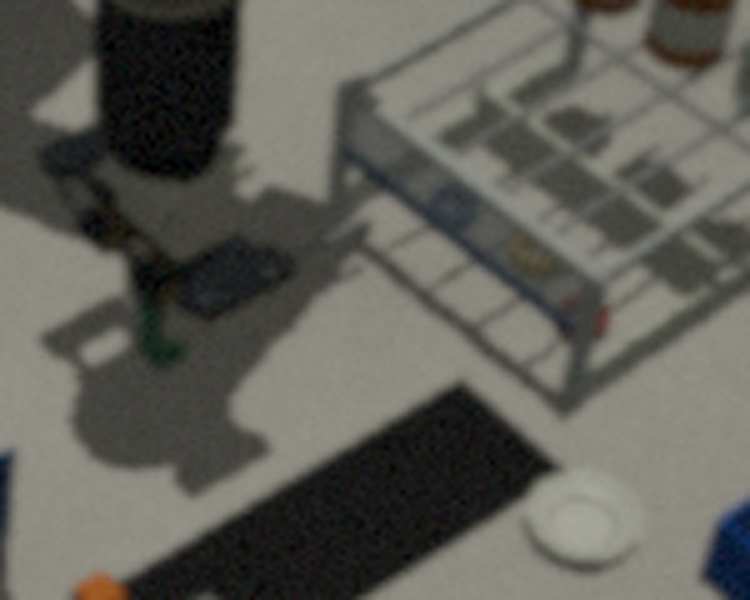

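View pics/w14.png

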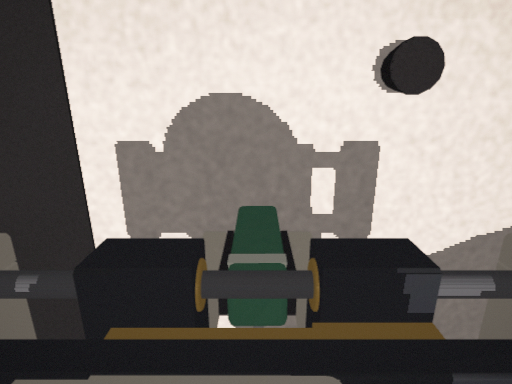

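```bash
python3 - <<'E'
from h import *
p=r.camera_params('side')
s=r.get_state();t=s['tcp_pos'];print(t)
y=np.radians(s['eef_rot'][2]);d=-np.array([np.cos(y),np.sin(y),0])
a=cv2.imread('pics/sd13.png')
b=cv2.resize(a[220:340,190:290],None,fx=6,fy=6,interpolation=cv2.INTER_CUBIC)
def P(X): q=w2pix(p,X); return int((q[0]-190+.5)*6),int((q[1]-220+.5)*6)
for L,h in [(.013,.026),(.1,.026),(.19,.026),(.19,0)]:
    X=t+L*d+[0,0,-.042+h]; cv2.circle(b,P(X),3,(0,255,0),-1); print(w2pix(p,X))
for X in [(.47,.257,0),(.547,.271,0)]: cv2.circle(b,P(X),3,(255,0,255),-1)
for x in (-.125,0,.125):
    cv2.circle(b,P((.545+x,.188+.05*x,.065)),3,(0,0,255),-1)
cv2.imwrite('pics/sd13d.png',b)
E
```

```text
[ 0.47212045 -0.02942623  0.06626066]
[258.05918369 234.89020212]
[247.30533964 255.46661114]
[234.97551019 279.05851119]
[235.2345299  284.00133492]
```

View pics/sd13d.png

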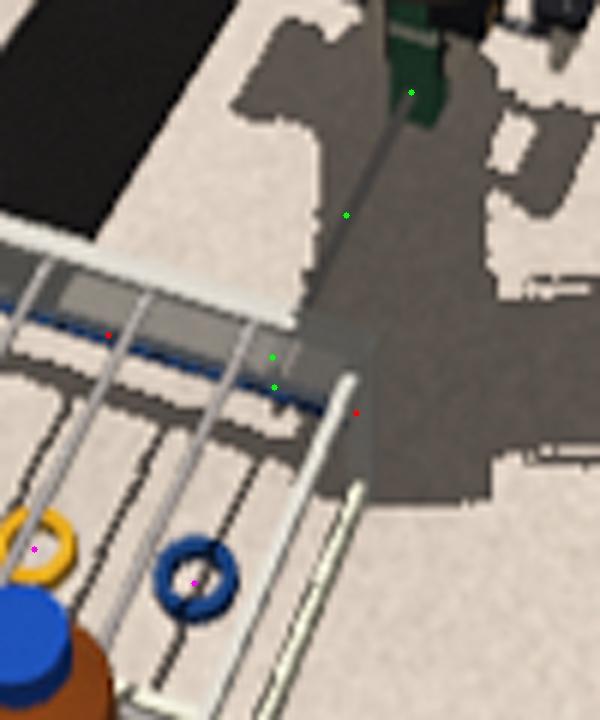

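```bash
python3 -m inch '-.024 0 0 0 0 0 0; -.024 0 0 0 0 0 0; -.024 0 0 0 0 0 0; -.01 0 0 0 0 0 0; 0 0 0 0 0 0 0; 0 0 0 0 0 0 0'; cat >> h.py <<'E'
def tipview(fn,off=.042):
    im,p=snap('side',fn)
    s=r.get_state();t=s['tcp_pos'];print(t,s['eef_rot'][2],s['contact_force'])
    y=np.radians(s['eef_rot'][2]);d=-np.array([np.cos(y),np.sin(y),0])
    a=cv2.cvtColor(im,cv2.COLOR_RGB2BGR)
    b=cv2.resize(a[230:340,140:270],None,fx=6,fy=6,interpolation=cv2.INTER_CUBIC)
    def P(X): q=w2pix(p,X); return int((q[0]-140+.5)*6),int((q[1]-230+.5)*6)
    for L,h in [(.19,.026),(.19,0)]:
        X=t+L*d+[0,0,-off+h]; cv2.circle(b,P(X),2,(0,255,0),-1); print(X)
    cv2.imwrite('pics/'+fn+'c.png',b)
E
python3 -c "
from h import *
tipview('t1')"
```

```text
time_s: 23.68
tcp_pos: [0.4714, 0.0527, 0.0657]
eef_rot: [-180.0, 0.0, -90.0]
contact_force: [0.6, -0.2, -1.6]
gripper_width: 0.0259
[0.47118431 0.05219053 0.06558655] -90.03734279496894 [ 0.15171661 -0.69118693 -1.41453627]
[0.47130814 0.24219048 0.04958655]
[0.47130814 0.24219048 0.02358655]
```

View pics/t1c.png

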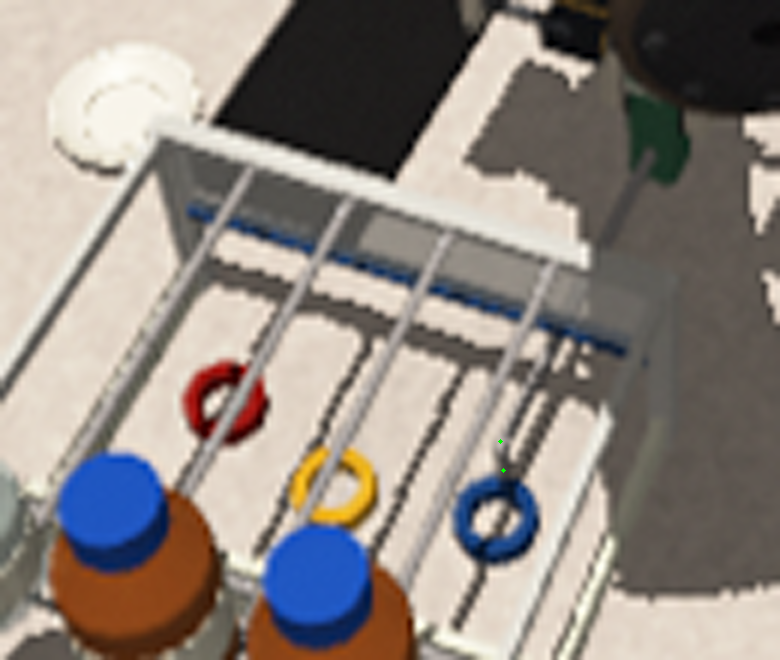

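```bash
python3 -c "
from h import *
p=r.camera_params('side')
B=np.array([5,8])/6
for n,q in [('blu',(497,519)),('yel',(333,487)),('red',(225,402))]:
    print(n,pix2w(p,np.array(q)/6+[139.5,229.5]-B,.007),pix2w(p,np.array(q)/6+[139.5,229.5],.007))
"
```

```text
blu [0.47194994 0.25506711 0.007     ] [0.46806938 0.25776265 0.007     ]
yel [0.55003079 0.27027491 0.007     ] [0.54589244 0.27295816 0.007     ]
red [0.61993056 0.25108405 0.007     ] [0.61546904 0.25390266 0.007     ]
```

```bash
python3 -m inch '-.0133 0 0 0 0 0 0; 0 0 0 0 0 0 0; 0 0 .008 0 0 0 0; 0 0 .0115 0 0 0 0; 0 0 0 0 0 0 0; 0 0 0 0 0 0 0'; python3 -c "
from h import *
tipview('t2')"
```

```text
time_s: 24.23
tcp_pos: [0.4705, 0.0646, 0.0451]
eef_rot: [179.9, -0.1, -90.1]
contact_force: [0.1, -0.2, -1.1]
gripper_width: 0.0258
[0.47096575 0.06495573 0.04561344] -90.09978495372852 [1.19690511 0.61635054 0.08933734]
[0.47129665 0.25495545 0.02961344]
[0.47129665 0.25495545 0.00361344]
```

View pics/t2c.png

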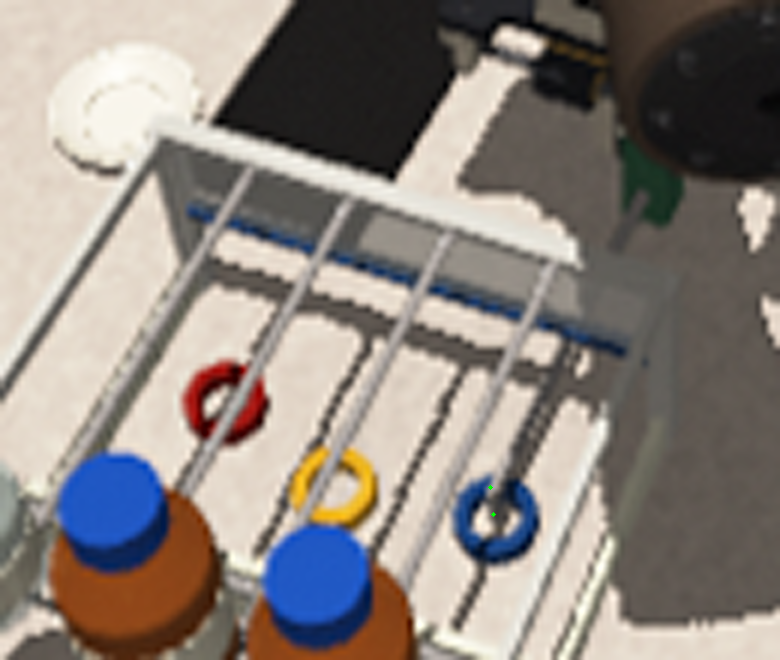

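```bash
python3 -m inch '.006 0 0 0 0 0 0; .01 0 0 0 0 0 0; .013 0 0 0 0 0 0; .013 0 0 0 0 0 0; .013 0 0 0 0 0 0; .013 0 0 0 0 0 0; .013 0 0 0 0 0 0; .013 0 0 0 0 0 0; .013 0 0 0 0 0 0; .013 0 0 0 0 0 0; .013 0 0 0 0 0 0; .013 0 0 0 0 0 0; .013 0 0 0 0 0 0; .01 0 0 0 0 0 0; .006 0 0 0 0 0 0; 0 0 0 0 0 0 0; 0 0 -.012 0 0 0 0; 0 0 -.012 0 0 0 0; 0 0 0 0 0 0 0'; python3 -c "
from h import *
tipview('t3');snap('scene','t3s')"
```

```text
time_s: 25.87
tcp_pos: [0.4724, -0.1091, 0.0717]
eef_rot: [-179.8, 0.0, -90.0]
contact_force: [0.5, 0.9, -0.5]
gripper_width: 0.026
[ 0.47190083 -0.1089701   0.0707965 ] -90.04243003271914 [ 1.05985005  0.27208434 -1.99132318]
[0.47204154 0.08102984 0.0547965 ]
[0.47204154 0.08102984 0.0287965 ]
```

View pics/t3.png

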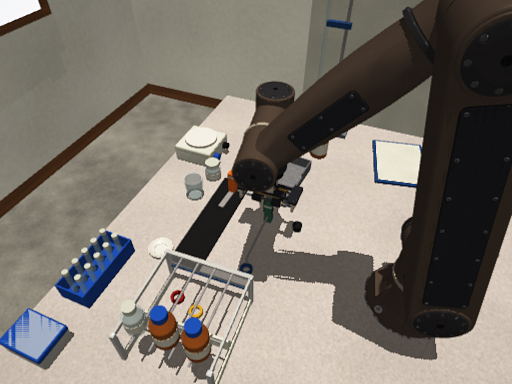

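```bash
python3 -m inch '0 -.026 0 0 0 0 0; 0 -.026 0 0 0 0 0; 0 -.0255 .006 0 0 0 0; -.035 0 0 0 0 0 0; -.035 0 0 0 0 0 0; -.035 0 0 0 0 0 0; -.035 0 0 0 0 0 0; -.03 0 0 0 0 0 0; -.012 0 0 0 0 0 0; 0 0 0 0 0 0 0; 0 0 0 0 0 0 0'; python3 -c "
from h import *
tipview('t4')"
```

```text
time_s: 26.88
tcp_pos: [0.5481, 0.0731, 0.0631]
eef_rot: [179.9, -0.0, -90.0]
contact_force: [-0.4, -0.9, -1.1]
gripper_width: 0.0256
[0.54808067 0.07229155 0.06316372] -90.03859398255345 [-0.40430353  0.88288875 -1.78246561]
[0.54820865 0.2622915  0.04716372]
[0.54820865 0.2622915  0.02116372]
```

View pics/t4c.png

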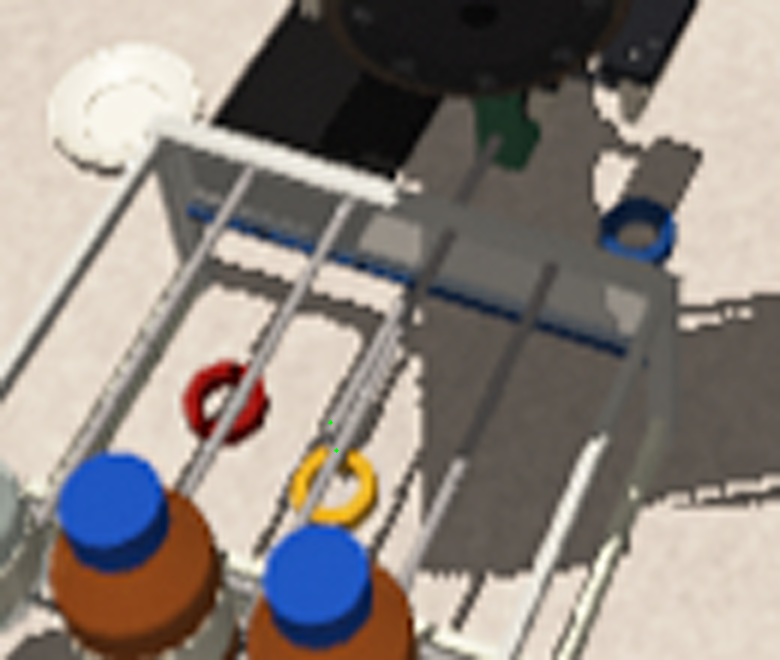

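```bash
python3 -m inch '-.009 -.0015 0 0 0 0 0; 0 0 0 0 0 0 0; 0 0 .008 0 0 0 0; 0 0 .0095 0 0 0 0; 0 0 0 0 0 0 0; 0 0 0 0 0 0 0'; python3 -c "
from h import *
tipview('t5')"
```

```text
time_s: 27.43
tcp_pos: [0.5494, 0.0808, 0.0452]
eef_rot: [179.9, -0.1, -90.1]
contact_force: [0.5, 0.2, -1.7]
gripper_width: 0.0256
[0.54987823 0.08109582 0.04574534] -90.08949457627872 [ 0.08987456  0.8026874  -0.89015018]
[0.55017501 0.27109558 0.02974534]
[0.55017501 0.27109558 0.00374534]
```

View pics/t5c.png

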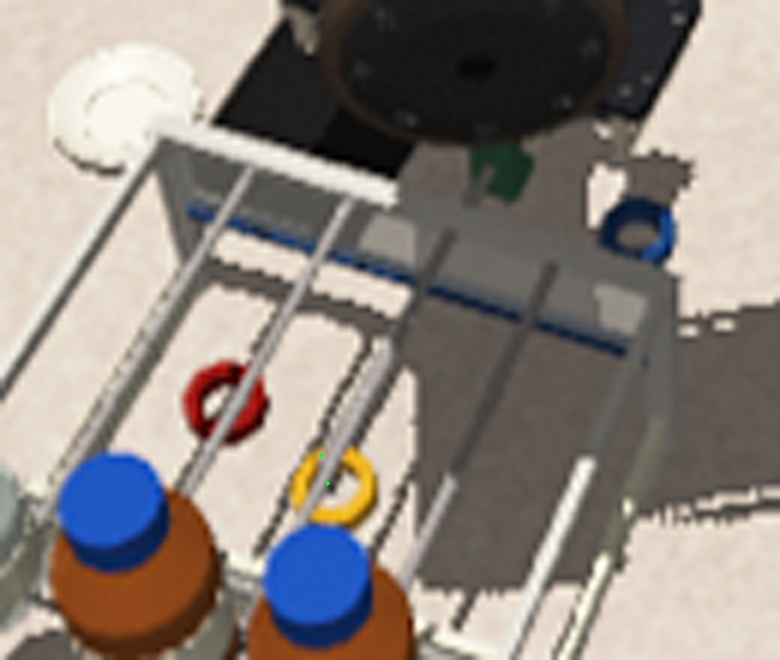

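```bash
python3 -m inch '.006 0 0 0 0 0 0; .01 0 0 0 0 0 0; .0135 0 0 0 0 0 0; .0135 0 0 0 0 0 0; .0135 0 0 0 0 0 0; .0135 0 0 0 0 0 0; .0135 0 0 0 0 0 0; .0135 0 0 0 0 0 0; .0135 0 0 0 0 0 0; .0135 0 0 0 0 0 0; .0135 0 0 0 0 0 0; .0135 0 0 0 0 0 0; .0135 0 0 0 0 0 0; .0135 0 0 0 0 0 0; .0135 0 0 0 0 0 0; .01 0 0 0 0 0 0; .006 0 0 0 0 0 0; 0 0 0 0 0 0 0; 0 0 -.012 0 0 0 0; 0 0 -.006 0 0 0 0'; python3 -c "
from h import *
tipview('t6')"
```

```text
time_s: 29.15
tcp_pos: [0.55, -0.1259, 0.0649]
eef_rot: [180.0, -0.0, -90.1]
contact_force: [0.5, 1.0, -0.8]
gripper_width: 0.0263
[ 0.55103296 -0.12576197  0.06615128] -90.03219318141134 [ 0.72932805  1.06958054 -0.07681445]
[0.55113971 0.064238   0.05015128]
[0.55113971 0.064238   0.02415128]
```

View pics/t6.png

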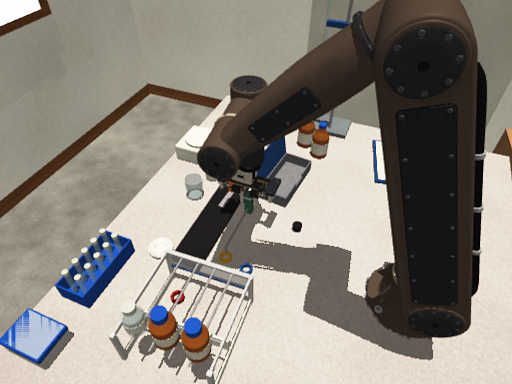

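```bash
python3 -m inch '-.028 -.02 0 0 0 0 0; -.028 -.02 0 0 0 0 0; -.028 -.02 0 0 0 0 0; -.034 -.008 0 0 0 0 0; -.034 0 0 0 0 0 0; -.028 0 0 0 0 0 0; 0 0 0 0 0 0 0; 0 0 0 0 0 0 0'; python3 -c "
from h import *
tipview('t7')"
```

```text
time_s: 29.87
tcp_pos: [0.6182, 0.0562, 0.0642]
eef_rot: [-180.0, 0.0, -89.9]
contact_force: [-0.6, -0.0, -1.4]
gripper_width: 0.0257
[0.61795426 0.05500327 0.06417629] -89.95458132431719 [-0.97384705  0.57814548 -1.55900417]
[0.61780364 0.24500321 0.04817629]
[0.61780364 0.24500321 0.02217629]
```

View pics/t7c.png

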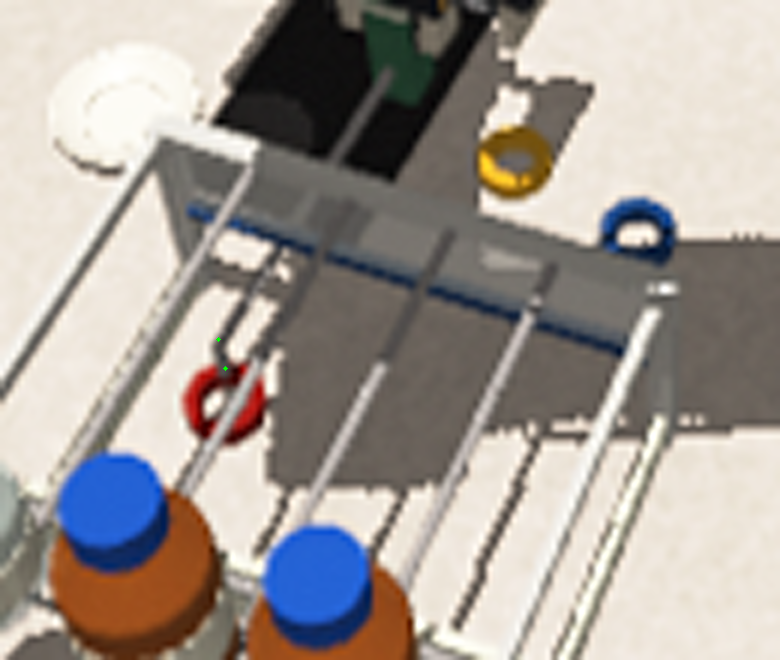

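```bash
python3 -m inch '-.008 -.001 0 0 0 0 0; 0 0 0 0 0 0 0; 0 0 .008 0 0 0 0; 0 0 .0085 0 0 0 0; 0 0 0 0 0 0 0; 0 0 0 0 0 0 0'; python3 -c "
from h import *
tipview('t8')"
```

```text
time_s: 30.42
tcp_pos: [0.6185, 0.0613, 0.0467]
eef_rot: [179.9, -0.0, -90.1]
contact_force: [0.3, 0.6, -0.7]
gripper_width: 0.0261
[0.618917   0.06148414 0.04727375] -90.09963922343465 [-0.391752    0.11302464 -0.62137813]
[0.61924741 0.25148385 0.03127375]
[0.61924741 0.25148385 0.00527375]
```

View pics/t8c.png

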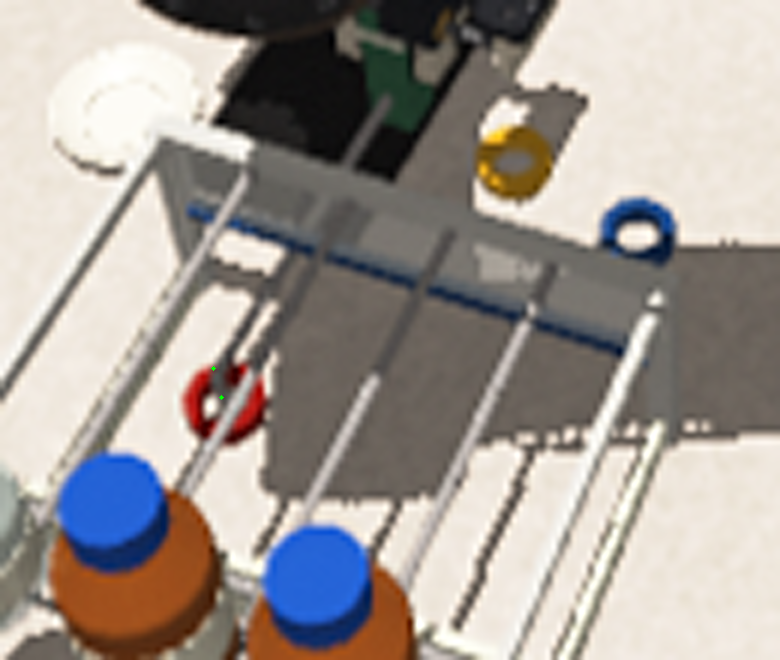

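```bash
python3 -m inch '.006 .005 0 0 0 0 0; .01 .009 0 0 0 0 0; .01 .009 0 0 0 0 0; .01 .009 0 0 0 0 0; .012 .004 0 0 0 0 0; .012 .002 0 0 0 0 0; .012 .002 0 0 0 0 0; .012 .002 0 0 0 0 0; .012 .001 0 0 0 0 0; .012 .001 0 0 0 0 0; .01 .001 0 0 0 0 0; .008 0 0 0 0 0 0; .006 0 0 0 0 0 0; 0 0 0 0 0 0 0; 0 0 -.012 0 0 0 0; 0 0 -.01 0 0 0 0; 0 0 0 0 0 0 0'; python3 -c "
from h import *
tipview('t9')"
```

```text
time_s: 31.88
tcp_pos: [0.5756, -0.0696, 0.072]
eef_rot: [-179.8, 0.0, -90.0]
contact_force: [1.0, -0.1, -1.6]
gripper_width: 0.0259
[ 0.57515106 -0.06949738  0.07108306] -90.0305861940794 [ 0.42364657  0.14792079 -1.56930136]
[0.57525248 0.12050259 0.05508306]
[0.57525248 0.12050259 0.02908306]
```

View pics/t9c.png

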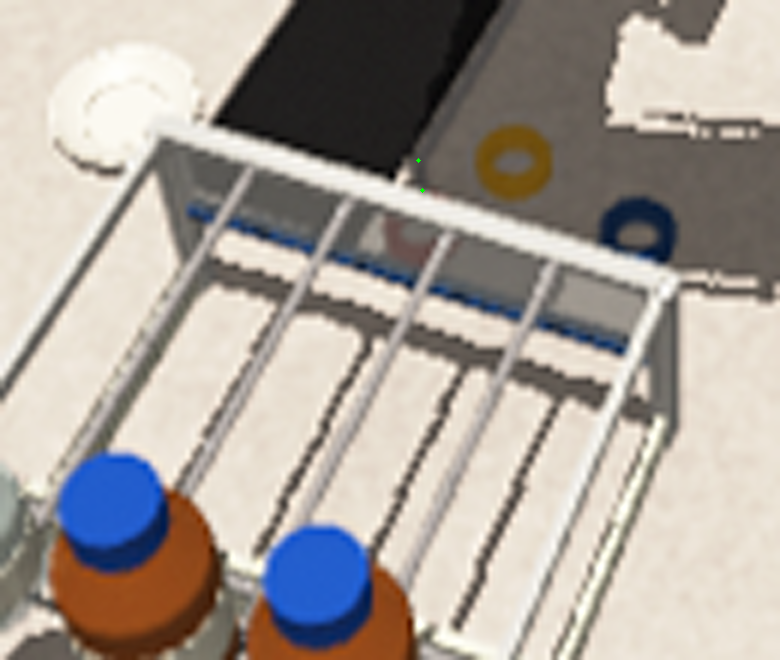

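```bash
python3 -m inch '0 0 -.025 0 0 0 0; 0 0 -.025 0 0 0 0; -.0048 -.031 0 0 0 0 0; -.0048 -.031 0 0 0 0 0; -.0048 -.031 0 0 0 0 0; 0 0 .03 0 0 0 0; 0 0 .025 0 0 0 0; 0 0 .015 0 0 0 0; 0 0 0 0 0 0 0; 0 0 .004 0 0 0 0; 0 0 0 0 0 0 0'; python3 -m inch '0 0 .0015 0 0 0 0; 0 0 0 0 0 0 0'; python3 -m inch '0 0 .001 0 0 0 0; 0 0 0 0 0 0 0';python3 -m inch '0 0 .001 0 0 0 0; 0 0 0 0 0 0 0'
```

```text
time_s: 32.85
tcp_pos: [0.6671, -0.0554, 0.0459]
eef_rot: [180.0, 0.0, -90.1]
contact_force: [-0.5, -0.9, -1.1]
gripper_width: 0.0257
time_s: 33.02
tcp_pos: [0.6674, -0.0555, 0.0452]
eef_rot: [-179.9, 0.0, -90.1]
contact_force: [0.4, -0.1, -1.9]
gripper_width: 0.0259
time_s: 33.18
tcp_pos: [0.6672, -0.0556, 0.0439]
eef_rot: [-180.0, 0.0, -90.1]
contact_force: [-0.3, 0.4, 0.4]
gripper_width: 0.0258
time_s: 33.35
tcp_pos: [0.6673, -0.0556, 0.0439]
eef_rot: [-179.9, -0.0, -90.0]
contact_force: [-2.6, 1.0, 7.9]
gripper_width: 0.0256
```

```bash
python3 -m inch '0 0 -.001 0 0 0 0; 0 0 0 0 0 0 .45; 0 0 0 0 0 0 .45; 0 0 0 0 0 0 .45; 0 0 -.02 0 0 0 .45; 0 0 -.04 0 0 0 .45; 0 0 -.04 0 0 0 .45; 0 0 -.04 0 0 0 .6; -.01 .03 -.02 0 0 0 .65; -.02 .03 0 0 0 0 .65; -.02 .03 0 0 0 0 .65; -.02 .03 0 0 0 0 .65;  0 0 0 0 0 0 .65; 0 0 0 0 0 0 .65'; python3 - <<'E'
from h import *
np.set_printoptions(precision=4,suppress=True)
snap('wrist','w20');snap('side','sd20');print(r.get_state()['tcp_pos'],r.get_state()['gripper_width'])
E
```

```text
time_s: 34.52
tcp_pos: [0.5463, 0.0154, 0.2043]
eef_rot: [-179.9, 0.0, -89.9]
contact_force: [0.7, 0.1, 1.3]
gripper_width: 0.0572
[0.5477 0.0147 0.2038] 0.056430465799946296
```

View pics/w20.png

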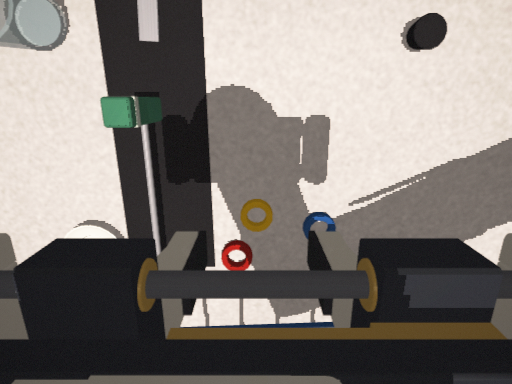

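View pics/sd20.png

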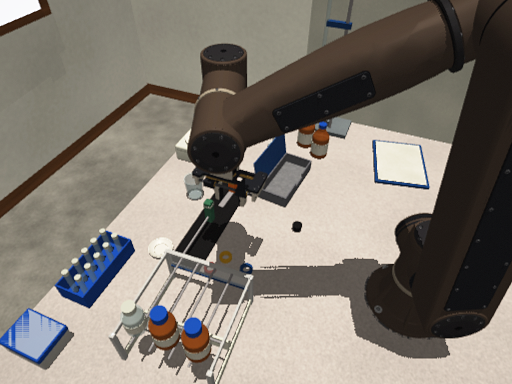

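```bash
python3 - <<'E'
from h import *
np.set_printoptions(precision=4,suppress=True)
p=r.camera_params('wrist')
im=cv2.imread('pics/w20.png');hsv=cv2.cvtColor(im,cv2.COLOR_BGR2HSV)
cv2.imwrite('pics/w20c.png',cv2.resize(im[180:290,190:370],None,fx=4,fy=4,interpolation=cv2.INTER_CUBIC))
for n,q in [('yel',(257,215)),('blu',(319,228)),('red',(237,255)),('hooktop',(118,112))]: print(n,pix2w(p,q,.01 if n!='hooktop' else .092))
E
```

```text
yel [0.5477 0.0713 0.01  ]
blu [0.471  0.0886 0.01  ]
red [0.5733 0.1259 0.01  ]
hooktop [ 0.6656 -0.0539  0.092 ]
```

View pics/w20c.png

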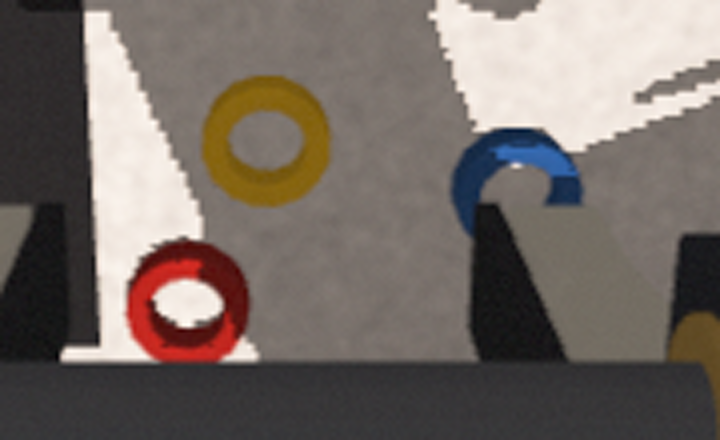

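```bash
python3 -m inch '-.0283 0 .02 0 0 0 .65; -.0283 0 .02 0 0 0 .65; 0 0 .04 0 0 0 .65; 0 0 .04 0 0 0 .65; 0 0 .04 0 0 0 .65; 0 0 .025 0 0 0 .65; 0 0 .01 0 0 0 .65; 0 0 .005 0 0 0 .65; 0 0 0 0 0 0 .65; 0 0 0 0 0 0 .65' 25; python3 -m inch '0 0 0 0 0 0 .3; 0 0 0 0 0 0 .3; 0 0 0 0 0 0 .3; 0 0 0 0 0 0 .3; 0 0 0 0 0 0 .3'
```

```text
time_s: 35.45
tcp_pos: [0.5486, 0.0713, 0.0044]
eef_rot: [-179.9, 0.0, -90.1]
contact_force: [0.3, -1.2, 0.6]
gripper_width: 0.0572
time_s: 35.87
tcp_pos: [0.5479, 0.0715, 0.0046]
eef_rot: [-179.9, 0.0, -90.0]
contact_force: [-1.9, 0.5, 8.4]
gripper_width: 0.0389
```

```bash
python3 -m inch '0 0 -.01 0 0 0 .3; 0 0 -.03 0 0 0 .3; 0 0 -.04 0 0 0 .3; 0 0 -.04 0 0 0 .3; 0 0 -.04 0 0 0 .3; 0 0 -.035 0 0 0 .3; .038 .0052 0 0 0 0 .3; .038 .0052 0 0 0 0 .3; .038 .0052 0 0 0 0 .3; .038 .0052 0 0 0 0 .3; .038 .0052 0 0 0 0 .3; .038 .0052 0 0 0 0 .3; .038 .0052 0 0 0 0 .3; .038 .0052 0 0 0 0 .3; .038 .0052 0 0 0 0 .3; 0 0 0 0 0 0 .3'; python3 -m inch '0 0 0 0 0 .1197 .3; 0 0 0 0 0 .1197 .3; 0 0 0 0 0 .1197 .3; 0 0 0 0 0 .1197 .3; 0 0 0 0 0 .1197 .3; 0 0 0 0 0 .1197 .3; 0 0 0 0 0 .1197 .3; 0 0 0 0 0 .1197 .3; 0 0 0 0 0 .1197 .3; 0 0 0 0 0 .1197 .3; 0 0 0 0 0 .1197 .3; 0 0 0 0 0 .1197 .3; 0 0 0 0 0 .1197 .3; 0 0 0 0 0 .1197 .3; 0 0 0 0 0 0 .3; 0 0 0 0 0 0 .3'; python3 - <<'E'
from h import *
np.set_printoptions(precision=4,suppress=True)
snap('wrist','w21');snap('side','sd21');print(r.get_state()['tcp_pos'],r.get_state()['gripper_width'])
E
```

```text
time_s: 37.2
tcp_pos: [0.4983, -0.2758, 0.1988]
eef_rot: [180.0, -0.0, -90.3]
contact_force: [0.7, 0.7, -0.2]
gripper_width: 0.039
time_s: 38.53
tcp_pos: [0.4998, -0.2707, 0.1988]
eef_rot: [180.0, 0.0, 174.1]
contact_force: [-0.5, -0.5, -1.4]
gripper_width: 0.0387
[ 0.4999 -0.2707  0.1987] 0.03865341042052763
```

View pics/w21.png

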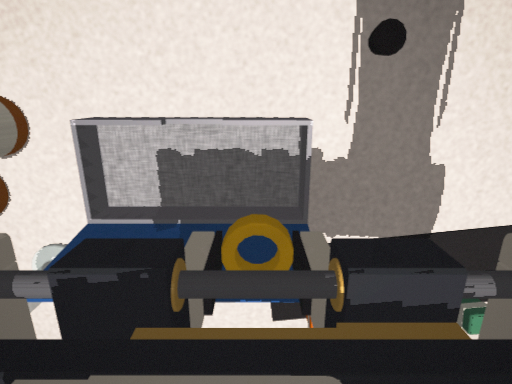

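View pics/sd21.png

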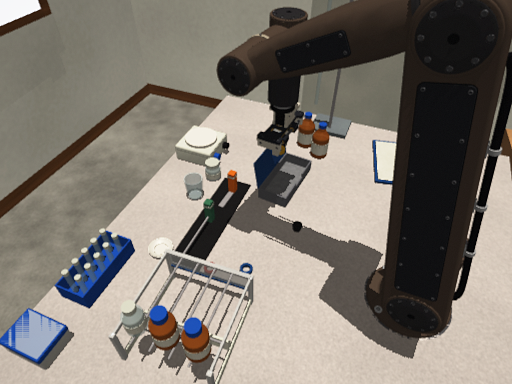

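```bash
python3 - <<'E'
from h import *
np.set_printoptions(precision=4,suppress=True)
p=r.camera_params('wrist')
for q in [(72,121),(311,120),(310,220),(87,222)]: print(pix2w(p,q,.046))
E
```

```text
[ 0.4228 -0.4455  0.046 ]
[ 0.4459 -0.2112  0.046 ]
[ 0.5516 -0.2176  0.046 ]
[ 0.5292 -0.4592  0.046 ]
```

```bash
python3 -m inch '0 0 .035 0 0 0 .3; 0 0 .035 0 0 0 .3; 0 0 .035 0 0 0 .3; 0 0 .03 0 0 0 .3; 0 0 .02 0 0 0 .3; 0 0 .015 0 0 0 .3; 0 0 .01 0 0 0 .3; 0 0 .004 0 0 0 .3; 0 0 0 0 0 0 .3; 0 0 0 0 0 0 .3'; python3 -m inch '0 0 .002 0 0 0 .3; 0 0 0 0 0 0 .3';python3 -m inch '0 0 .0015 0 0 0 .3; 0 0 0 0 0 0 .3'
```

```text
time_s: 39.47
tcp_pos: [0.5006, -0.271, 0.0151]
eef_rot: [-180.0, 0.1, 174.0]
contact_force: [1.0, -0.1, -0.4]
gripper_width: 0.039
time_s: 39.63
tcp_pos: [0.5006, -0.2709, 0.0132]
eef_rot: [-180.0, 0.1, 173.9]
contact_force: [0.7, 0.2, -1.6]
gripper_width: 0.0388
time_s: 39.8
tcp_pos: [0.5002, -0.2708, 0.0112]
eef_rot: [-180.0, 0.0, 173.9]
contact_force: [-1.0, -0.4, -1.3]
gripper_width: 0.0387
```

```bash
python3 -m inch '0 0 .001 0 0 0 .3; 0 0 0 0 0 0 .3; 0 0 0 0 0 0 .52; 0 0 0 0 0 0 .52; 0 0 0 0 0 0 .52'; python3 -m inch '0 0 -.01 0 0 0 .52; 0 0 -.03 0 0 0 .52; 0 0 -.035 0 0 0 .52; 0 0 -.035 0 0 0 .52; 0 0 -.035 0 0 0 .52; 0 0 -.035 0 0 0 .65; 0 0 0 0 0 0 .65'; python3 - <<'E'
from h import *
np.set_printoptions(precision=4,suppress=True)
snap('wrist','w22');print(r.get_state()['tcp_pos'],r.get_state()['gripper_width'])
E
```

```text
time_s: 40.22
tcp_pos: [0.5001, -0.2709, 0.01]
eef_rot: [-180.0, 0.0, 173.9]
contact_force: [0.5, 1.3, 0.4]
gripper_width: 0.0456
time_s: 40.8
tcp_pos: [0.5035, -0.2723, 0.1987]
eef_rot: [-179.8, 0.7, 174.0]
contact_force: [1.6, -0.7, 0.7]
gripper_width: 0.0536
[ 0.5022 -0.2716  0.1952] 0.05530565690910036
```

View pics/w22.png

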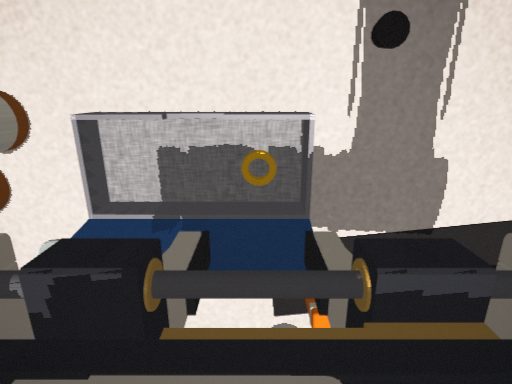

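```bash
python3 -m inch '0 0 0 0 0 -.1197 .65; 0 0 0 0 0 -.1197 .65; 0 0 0 0 0 -.1197 .65; 0 0 0 0 0 -.1197 .65; 0 0 0 0 0 -.1197 .65; 0 0 0 0 0 -.1197 .65; 0 0 0 0 0 -.1197 .65; 0 0 0 0 0 -.1197 .65; 0 0 0 0 0 -.1197 .65; 0 0 0 0 0 -.1197 .65; 0 0 0 0 0 -.1197 .65; 0 0 0 0 0 -.1197 .65; 0 0 0 0 0 -.1197 .65; 0 0 0 0 0 -.1197 .65'; python3 -m inch '-.036 0 0 0 0 0 .65; -.036 0 0 0 0 0 .65; -.036 0 0 0 0 0 .65; -.036 0 0 0 0 0 .65; -.036 0 0 0 0 0 .65; -.036 0 0 0 0 0 .65; -.036 0 0 0 0 0 .65; -.036 0 0 0 0 0 .65; 0 0 0 0 0 0 .65; 0 0 0 0 0 0 .65'; python3 - <<'E'
from h import *
np.set_printoptions(precision=4,suppress=True)
snap('wrist','w23');print(r.get_state()['tcp_pos'],r.get_state()['gripper_width'])
E
```

```text
time_s: 42.02
tcp_pos: [0.4995, -0.2707, 0.1896]
eef_rot: [179.9, 0.0, -89.7]
contact_force: [-0.4, 0.2, 0.6]
gripper_width: 0.0569
time_s: 42.85
tcp_pos: [0.5, 0.0189, 0.1898]
eef_rot: [180.0, -0.0, -89.9]
contact_force: [-0.8, -0.0, -0.4]
gripper_width: 0.0571
[0.4999 0.0178 0.1897] 0.05697084493055733
```

View pics/w23.png

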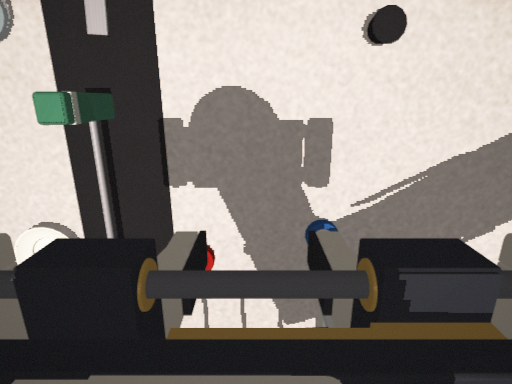

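```bash
python3 -m inch '.02 .029 0 0 0 0 .65; 0 0 0 0 0 0 .65; 0 0 0 0 0 0 .65'; python3 - <<'E'
from h import *
np.set_printoptions(precision=4,suppress=True)
p=r.camera_params('wrist');snap('wrist','w24');print(r.get_state()['tcp_pos'])
print(w2pix(p,(.471,.0886,.01)), w2pix(p,(.5733,.1259,.01)))
E
```

```text
time_s: 43.15
tcp_pos: [0.4701, -0.0044, 0.1899]
eef_rot: [180.0, -0.0, -90.2]
contact_force: [1.0, 0.5, 0.4]
gripper_width: 0.057
[ 0.4711 -0.004   0.1901]
[256.3117 247.1742] [174.5837 274.4201]
```

View pics/w24.png

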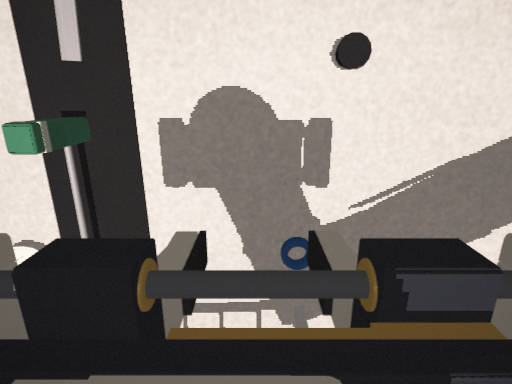

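```bash
python3 - <<'E'
from h import *
np.set_printoptions(precision=4,suppress=True)
p=r.camera_params('wrist')
print(pix2w(p,(297,252.5),.01)); 
collars(tag='c5',cams=('side',))
E
```

```text
[0.4224 0.0965 0.01  ]
side blu bbox 120 236 15 33 area 298 w@.010 [0.8442 0.1782 0.008 ]
side blu bbox 254 270 12 13 area 87 w@.010 [0.4208 0.0978 0.008 ]
side blu bbox 212 278 15 5 area 15 w@.010 [0.5275 0.1577 0.008 ]
side blu bbox 150 305 18 20 area 276 w@.010 [0.6336 0.3229 0.008 ]
side blu bbox 184 318 18 20 area 279 w@.010 [0.5278 0.3197 0.008 ]
```

View pics/c5side.png

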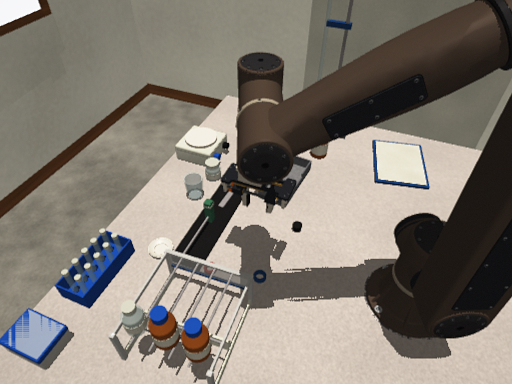

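```bash
python3 -m inch '-.0337 .0162 .02 0 0 0 .65; -.0337 .0162 .02 0 0 0 .65; -.0336 .0162 .02 0 0 0 .65; 0 0 .04 0 0 0 .65; 0 0 .04 0 0 0 .65; 0 0 .03 0 0 0 .65; 0 0 0 0 0 0 .65; 0 0 0 0 0 0 .65'; python3 - <<'E'
from h import *
np.set_printoptions(precision=4,suppress=True)
p=r.camera_params('wrist');snap('wrist','w25');print(r.get_state()['tcp_pos'])
print(w2pix(p,(.4225,.097,.01)))
E
```

```text
time_s: 43.92
tcp_pos: [0.4233, 0.0959, 0.0201]
eef_rot: [179.8, -0.2, -90.1]
contact_force: [0.8, -0.3, 0.4]
gripper_width: 0.0573
[0.4244 0.0966 0.0214]
[257.9644 239.2043]
```

View pics/w25.png

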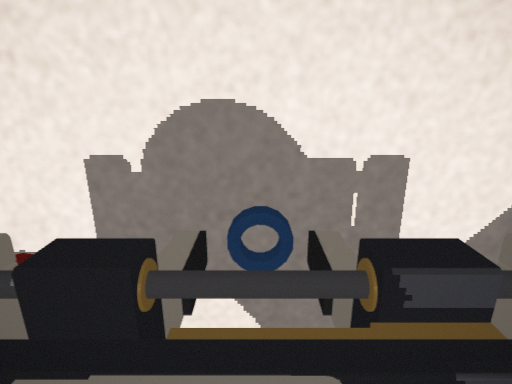

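```bash
python3 -m inch '0 0 .01 0 0 0 .65; 0 0 .0055 0 0 0 .65; 0 0 0 0 0 0 .65; 0 0 0 0 0 0 .3; 0 0 0 0 0 0 .3; 0 0 0 0 0 0 .3; 0 0 0 0 0 0 .3; 0 0 0 0 0 0 .3; 0 0 -.01 0 0 0 .3; 0 0 -.03 0 0 0 .3; 0 0 -.04 0 0 0 .3; 0 0 -.04 0 0 0 .3; 0 0 -.04 0 0 0 .3; 0 0 -.035 0 0 0 .3'; python3 -m inch '.0376 -.005 0 0 0 0 .3; .0376 -.005 0 0 0 0 .3; .0376 -.005 0 0 0 0 .3; .0376 -.005 0 0 0 0 .3; .0376 -.005 0 0 0 0 .3; .0376 -.005 0 0 0 0 .3; .0376 -.005 0 0 0 0 .3; .0376 -.005 0 0 0 0 .3; .0376 -.005 0 0 0 0 .3; .0376 -.005 0 0 0 0 .3; .0376 -.005 0 0 0 0 .3; .0376 -.005 0 0 0 0 .3; .0376 -.005 0 0 0 0 .3; 0 0 0 0 0 0 .3'; python3 -m inch '0 0 0 0 0 .1197 .3; 0 0 0 0 0 .1197 .3; 0 0 0 0 0 .1197 .3; 0 0 0 0 0 .1197 .3; 0 0 0 0 0 .1197 .3; 0 0 0 0 0 .1197 .3; 0 0 0 0 0 .1197 .3; 0 0 0 0 0 .1197 .3; 0 0 0 0 0 .1197 .3; 0 0 0 0 0 .1197 .3; 0 0 0 0 0 .1197 .3; 0 0 0 0 0 .1197 .3; 0 0 0 0 0 .1197 .3; 0 0 0 0 0 .1197 .3; 0 0 0 0 0 0 .3; 0 0 0 0 0 0 .3'; python3 - <<'E'
from h import *
np.set_printoptions(precision=4,suppress=True)
snap('wrist','w26');print(r.get_state()['tcp_pos'],r.get_state()['gripper_width'])
E
```

```text
time_s: 45.13
tcp_pos: [0.4235, 0.0964, 0.2033]
eef_rot: [-179.9, 0.1, -90.1]
contact_force: [0.5, -0.0, -1.3]
gripper_width: 0.0382
time_s: 46.3
tcp_pos: [0.4879, -0.3976, 0.199]
eef_rot: [179.9, -0.0, -90.3]
contact_force: [1.2, -0.2, -0.9]
gripper_width: 0.0386
time_s: 47.63
tcp_pos: [0.4879, -0.3921, 0.2002]
eef_rot: [180.0, -0.0, 174.1]
contact_force: [-0.4, 0.6, -0.7]
gripper_width: 0.0383
[ 0.4879 -0.3921  0.2002] 0.03859562312062608
```

View pics/w26.png

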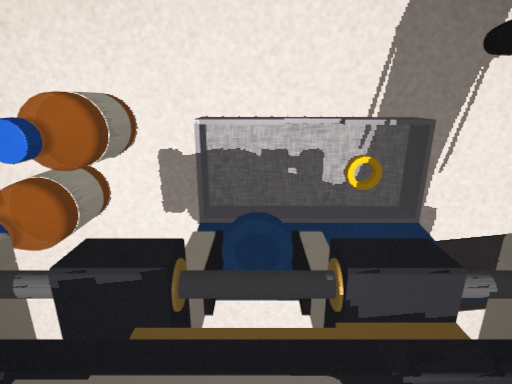

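```bash
python3 -m inch '0 0 .035 0 0 0 .3; 0 0 .035 0 0 0 .3; 0 0 .035 0 0 0 .3; 0 0 .03 0 0 0 .3; 0 0 .02 0 0 0 .3; 0 0 .015 0 0 0 .3; 0 0 .01 0 0 0 .3; 0 0 .006 0 0 0 .3; 0 0 .003 0 0 0 .3; 0 0 0 0 0 0 .3; 0 0 .0008 0 0 0 .3; 0 0 0 0 0 0 .3' ; python3 -m inch '0 0 0 0 0 0 .3; 0 0 0 0 0 0 .52; 0 0 0 0 0 0 .52; 0 0 0 0 0 0 .52'; python3 -m inch '0 0 -.01 0 0 0 .52; 0 0 -.03 0 0 0 .52; 0 0 -.035 0 0 0 .52; 0 0 -.035 0 0 0 .52; 0 0 -.035 0 0 0 .52; 0 0 -.04 0 0 0 .65; 0 0 0 0 0 0 .65'; python3 - <<'E'
from h import *
np.set_printoptions(precision=4,suppress=True)
snap('wrist','w27');print(r.get_state()['tcp_pos'],r.get_state()['gripper_width'])
E
```

```text
time_s: 48.68
tcp_pos: [0.4887, -0.3926, 0.0114]
eef_rot: [-180.0, 0.1, 173.9]
contact_force: [0.5, 0.1, -0.3]
gripper_width: 0.0386
time_s: 49.02
tcp_pos: [0.4883, -0.3924, 0.0109]
eef_rot: [-180.0, 0.0, 173.9]
contact_force: [0.4, 0.2, 0.2]
gripper_width: 0.0453
time_s: 49.6
tcp_pos: [0.4913, -0.3948, 0.2057]
eef_rot: [-179.6, 0.7, 174.0]
contact_force: [0.8, -1.1, 1.7]
gripper_width: 0.054
[ 0.4904 -0.3937  0.2019] 0.05532178897856838
```

View pics/w27.png

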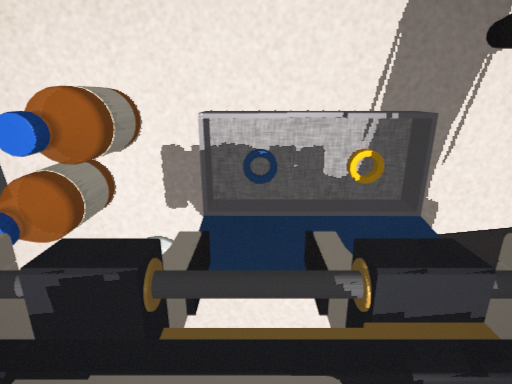

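```bash
python3 -m inch '0 0 0 0 0 -.1197 .65; 0 0 0 0 0 -.1197 .65; 0 0 0 0 0 -.1197 .65; 0 0 0 0 0 -.1197 .65; 0 0 0 0 0 -.1197 .65; 0 0 0 0 0 -.1197 .65; 0 0 0 0 0 -.1197 .65; 0 0 0 0 0 -.1197 .65; 0 0 0 0 0 -.1197 .65; 0 0 0 0 0 -.1197 .65; 0 0 0 0 0 -.1197 .65; 0 0 0 0 0 -.1197 .65; 0 0 0 0 0 -.1197 .65; 0 0 0 0 0 -.1197 .65'; python3 -m inch '-.0356 -.0071 0 0 0 0 .65; -.0356 -.0071 0 0 0 0 .65; -.0356 -.0071 0 0 0 0 .65; -.0356 -.0071 0 0 0 0 .65; -.0356 -.0071 0 0 0 0 .65; -.0356 -.0071 0 0 0 0 .65; -.0356 -.0071 0 0 0 0 .65; -.0356 -.0071 0 0 0 0 .65; -.0356 -.0071 0 0 0 0 .65; -.0356 -.0071 0 0 0 0 .65; -.0356 -.0071 0 0 0 0 .65; -.0356 -.0071 0 0 0 0 .65; 0 0 0 0 0 0 .65; 0 0 0 0 0 0 .65'; python3 - <<'E'
from h import *
np.set_printoptions(precision=4,suppress=True)
p=r.camera_params('wrist');snap('wrist','w28');print(r.get_state()['tcp_pos'],r.get_state()['gripper_width'])
print(w2pix(p,(.5733,.1259,.01)))
E
```

```text
time_s: 50.82
tcp_pos: [0.4877, -0.3921, 0.1955]
eef_rot: [180.0, 0.0, -89.7]
contact_force: [-0.4, -0.6, -1.0]
gripper_width: 0.057
time_s: 51.98
tcp_pos: [0.5737, 0.0366, 0.1953]
eef_rot: [180.0, -0.0, -89.9]
contact_force: [0.4, 0.1, 0.2]
gripper_width: 0.0565
[0.5735 0.0354 0.1954] 0.05678303417428413
[256.9545 242.3716]
```

View pics/w28.png

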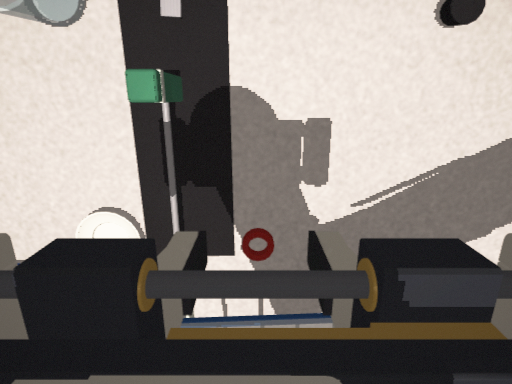

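```bash
python3 -m inch '-.0305 0 .02 0 0 0 .65; -.0305 0 .02 0 0 0 .65; -.0305 0 .02 0 0 0 .65; 0 0 .04 0 0 0 .65; 0 0 .04 0 0 0 .65; 0 0 .03 0 0 0 .65; 0 0 0 0 0 0 .65; 0 0 .012 0 0 0 .65; 0 0 .0085 0 0 0 .65; 0 0 0 0 0 0 .65; 0 0 0 0 0 0 .65'; python3 - <<'E'
from h import *
np.set_printoptions(precision=4,suppress=True)
p=r.camera_params('wrist');snap('wrist','w29');s=r.get_state();print(s['tcp_pos'],s['contact_force'])
E
```

```text
time_s: 52.95
tcp_pos: [0.5744, 0.1259, 0.0062]
eef_rot: [-180.0, 0.0, -90.1]
contact_force: [-0.9, -0.3, 0.7]
gripper_width: 0.057
[0.5746 0.1262 0.0064] [-0.3581  0.1276  0.0395]
```

View pics/w29.png

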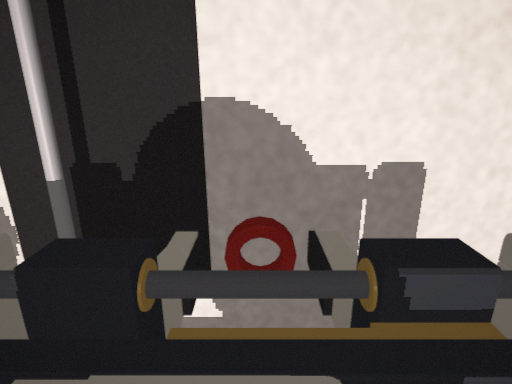

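```bash
python3 -m inch '0 0 0 0 0 0 .3; 0 0 0 0 0 0 .3; 0 0 0 0 0 0 .3; 0 0 0 0 0 0 .3; 0 0 0 0 0 0 .3; 0 0 -.01 0 0 0 .3; 0 0 -.03 0 0 0 .3; 0 0 -.04 0 0 0 .3; 0 0 -.04 0 0 0 .3; 0 0 -.04 0 0 0 .3; 0 0 -.035 0 0 0 .3'; python3 -m inch '.0379 .0089 0 0 0 0 .3; .0379 .0089 0 0 0 0 .3; .0379 .0089 0 0 0 0 .3; .0379 .0089 0 0 0 0 .3; .0379 .0089 0 0 0 0 .3; .0379 .0089 0 0 0 0 .3; .0379 .0089 0 0 0 0 .3; .0379 .0089 0 0 0 0 .3; .0379 .0089 0 0 0 0 .3; .0379 .0089 0 0 0 0 .3; .0379 .0089 0 0 0 0 .3; .0379 .0089 0 0 0 0 .3; 0 0 0 0 0 0 .3'; python3 -m inch '0 0 0 0 0 .1197 .3; 0 0 0 0 0 .1197 .3; 0 0 0 0 0 .1197 .3; 0 0 0 0 0 .1197 .3; 0 0 0 0 0 .1197 .3; 0 0 0 0 0 .1197 .3; 0 0 0 0 0 .1197 .3; 0 0 0 0 0 .1197 .3; 0 0 0 0 0 .1197 .3; 0 0 0 0 0 .1197 .3; 0 0 0 0 0 .1197 .3; 0 0 0 0 0 .1197 .3; 0 0 0 0 0 .1197 .3; 0 0 0 0 0 .1197 .3; 0 0 0 0 0 0 .3; 0 0 0 0 0 0 .3'; python3 - <<'E'
from h import *
np.set_printoptions(precision=4,suppress=True)
p=r.camera_params('wrist');snap('wrist','w30');s=r.get_state();print(s['tcp_pos'],s['gripper_width'])
E
```

```text
time_s: 53.92
tcp_pos: [0.5739, 0.1262, 0.2036]
eef_rot: [-179.9, 0.0, -90.1]
contact_force: [0.2, 1.0, -0.9]
gripper_width: 0.0386
time_s: 55.0
tcp_pos: [0.4645, -0.3334, 0.2002]
eef_rot: [179.9, -0.0, -90.3]
contact_force: [1.2, 1.6, -0.4]
gripper_width: 0.0388
time_s: 56.33
tcp_pos: [0.4664, -0.3282, 0.2003]
eef_rot: [180.0, 0.0, 174.1]
contact_force: [0.2, -0.3, -1.2]
gripper_width: 0.0383
[ 0.4665 -0.3283  0.2003] 0.03800577903507145
```

View pics/w30.png

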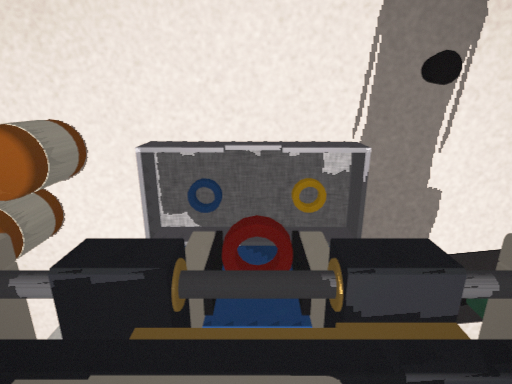

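```bash
python3 - <<'E'
from h import *
np.set_printoptions(precision=4,suppress=True)
p=r.camera_params('wrist')
for q,z in [((205,196),.015),((309.5,196),.015),((138,147),.046),((369,148),.046),((253,148),.03)]: print(pix2w(p,q,z))
E
```

```text
[ 0.4893 -0.3913  0.015 ]
[ 0.5017 -0.2695  0.015 ]
[ 0.4214 -0.4445  0.046 ]
[ 0.4463 -0.2113  0.046 ]
[ 0.4367 -0.329   0.03  ]
```

```bash
python3 -m inch '.002 .005 .035 0 0 0 .3; 0 0 .035 0 0 0 .3; 0 0 .035 0 0 0 .3; 0 0 .03 0 0 0 .3; 0 0 .02 0 0 0 .3; 0 0 .015 0 0 0 .3; 0 0 .01 0 0 0 .3; 0 0 .006 0 0 0 .3; 0 0 .003 0 0 0 .3; 0 0 0 0 0 0 .3; 0 0 .0005 0 0 0 .3; 0 0 0 0 0 0 .3' ; python3 -m inch '0 0 0 0 0 0 .3; 0 0 0 0 0 0 .51; 0 0 0 0 0 0 .51; 0 0 0 0 0 0 .51'; python3 -m inch '0 0 -.01 0 0 0 .51; 0 0 -.03 0 0 0 .51; 0 0 -.035 0 0 0 .51; 0 0 -.035 0 0 0 .51; 0 0 -.035 0 0 0 .51; 0 0 -.04 0 0 0 .51; 0 0 0 0 0 0 .51; 0 0 0 0 0 0 .51'; python3 - <<'E'
from h import *
np.set_printoptions(precision=4,suppress=True)
snap('wrist','w31');snap('side','sd31');print(r.get_state()['tcp_pos'],r.get_state()['gripper_width'])
cv2.imwrite('pics/sd31c.png',cv2.resize(cv2.imread('pics/sd31.png')[120:230,170:340],None,fx=4.5,fy=4.5,interpolation=cv2.INTER_CUBIC))
E
```

```text
time_s: 57.38
tcp_pos: [0.4657, -0.3234, 0.0114]
eef_rot: [-180.0, 0.1, 173.9]
contact_force: [-0.1, 0.0, -1.6]
gripper_width: 0.0384
time_s: 57.72
tcp_pos: [0.4653, -0.3233, 0.0109]
eef_rot: [-180.0, 0.0, 173.9]
contact_force: [0.0, -0.7, -0.1]
gripper_width: 0.0442
time_s: 58.38
tcp_pos: [0.4665, -0.3237, 0.1993]
eef_rot: [-179.9, 0.4, 173.9]
contact_force: [-0.6, -0.5, -1.8]
gripper_width: 0.0446
[ 0.4647 -0.3229  0.1957] 0.04522887475405767
```

View pics/w31.png

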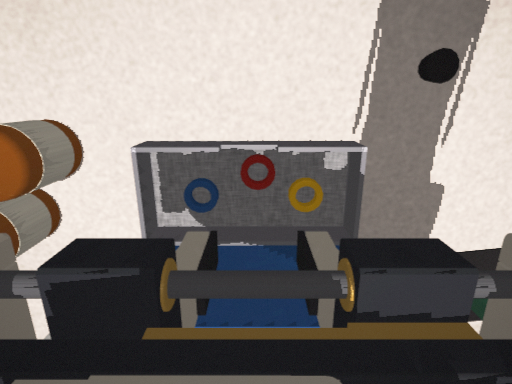

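View pics/sd31c.png

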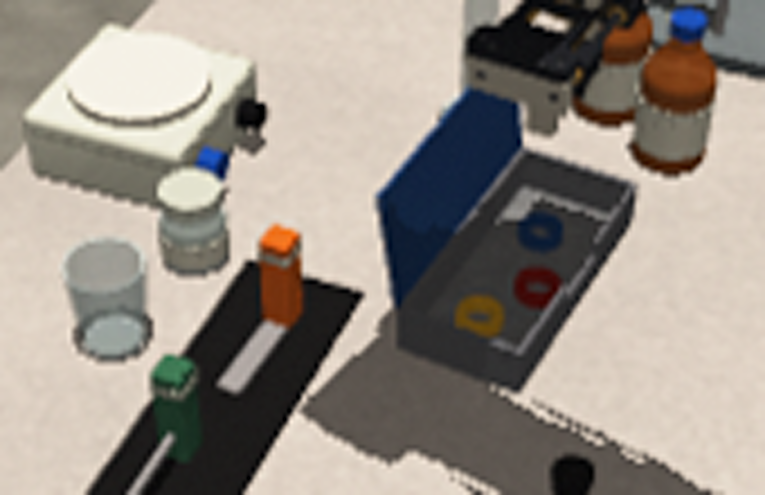

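```bash
python3 -m inch '-.02 0 -.02 0 0 0 0; -.035 -.004 -.01 0 0 0 0; -.035 -.004 0 0 0 0 0; -.0355 -.004 0 0 0 0 0; 0 0 0 0 0 0 0; 0 0 .04 0 0 0 0; 0 0 .03 0 0 0 0; 0 0 .02 0 0 0 0; 0 0 0 0 0 0 0; 0 0 0 0 0 0 0'; python3 - <<'E'
from h import *
np.set_printoptions(precision=4,suppress=True)
snap('wrist','w32');snap('side','sd32');s=r.get_state();print(s['tcp_pos'],s['gripper_width'],s['contact_force'])
cv2.imwrite('pics/sd32c.png',cv2.resize(cv2.imread('pics/sd32.png')[90:230,170:340],None,fx=4.2,fy=4.2,interpolation=cv2.INTER_CUBIC))
E
```

```text
time_s: 59.32
tcp_pos: [0.5874, -0.3482, 0.1334]
eef_rot: [180.0, -0.3, 173.9]
contact_force: [0.6, -0.3, 1.0]
gripper_width: 0.0005
[ 0.5892 -0.3489  0.1367] 0.00037384638927016384 [0.4673 0.4217 0.2705]
```

View pics/sd32c.png

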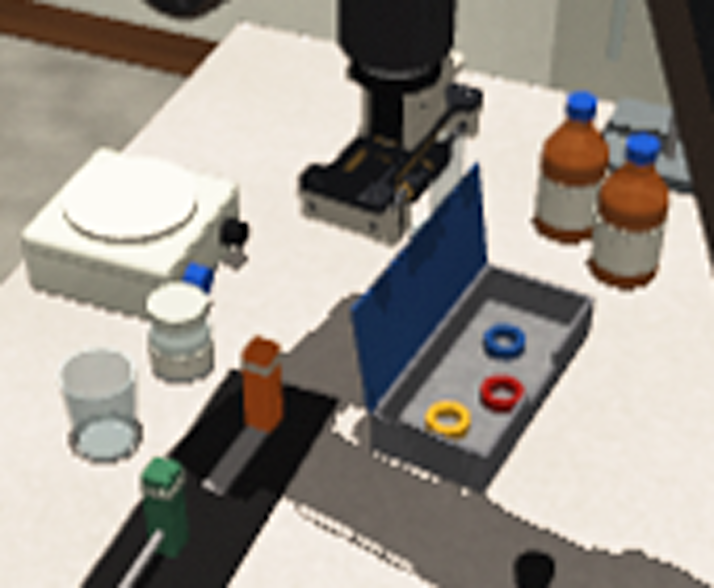

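View pics/w32.png

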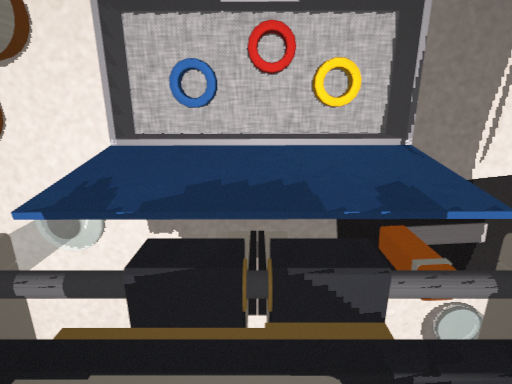

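Collars all flat in the case, fingers behind the lid. Push it over along the arc.

```bash
python3 -m inch '.008 0 0 0 0 0 0; .008 0 0 0 0 0 0; .008 0 0 0 0 0 0; .007 0 0 0 0 0 0; .008 0 .0005 0 0 0 0; .008 0 .0008 0 0 0 0; .008 0 .001 0 0 0 0; .0085 0 .003 0 0 0 0; .0085 0 .003 0 0 0 0; .008 0 .004 0 0 0 0; .0073 0 .0053 0 0 0 0; .0072 0 .0053 0 0 0 0; 0 0 0 0 0 0 0'; python3 - <<'E'
from h import *
np.set_printoptions(precision=4,suppress=True)
snap('side','sd33');s=r.get_state();print(s['tcp_pos'],s['contact_force'])
cv2.imwrite('pics/sd33c.png',cv2.resize(cv2.imread('pics/sd33.png')[90:230,170:340],None,fx=4.2,fy=4.2,interpolation=cv2.INTER_CUBIC))
E
```

```text
time_s: 60.5
tcp_pos: [0.4922, -0.3378, 0.111]
eef_rot: [179.9, -0.2, 173.9]
contact_force: [-0.5, 0.4, -0.8]
gripper_width: 0.0002
[ 0.4931 -0.338   0.1116] [-0.1681 -0.9982  0.7136]
```

View pics/sd33c.png

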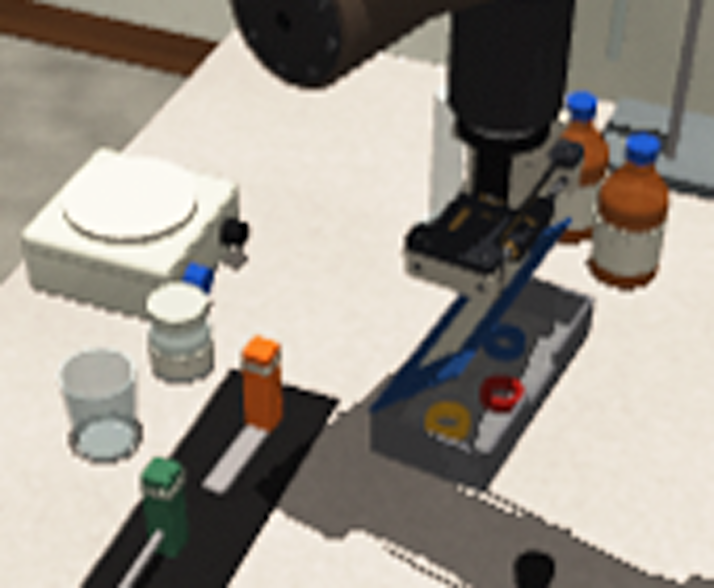

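```bash
python3 -m inch '.0061 0 .0066 0 0 0 0; .0061 0 .0066 0 0 0 0; .0047 0 .0077 0 0 0 0; .0046 0 .0077 0 0 0 0; .003 0 .0085 0 0 0 0; .003 0 .0084 0 0 0 0; .0013 0 .008 0 0 0 0; .0013 0 .006 0 0 0 0; 0 0 0 0 0 0 0';python3 -m inch '0 0 .002 0 0 0 0; 0 0 0 0 0 0 0';python3 -m inch '0 0 .0015 0 0 0 0; 0 0 0 0 0 0 0'
```

```text
time_s: 61.3
tcp_pos: [0.4635, -0.3347, 0.0514]
eef_rot: [180.0, -0.2, 173.9]
contact_force: [-1.0, 1.0, 0.9]
gripper_width: 0.0004
time_s: 61.47
tcp_pos: [0.4647, -0.3352, 0.0509]
eef_rot: [180.0, -0.0, 173.9]
contact_force: [-0.6, 0.1, 0.4]
gripper_width: 0.0007
time_s: 61.63
tcp_pos: [0.465, -0.3353, 0.0503]
eef_rot: [-180.0, 0.0, 173.9]
contact_force: [-1.2, -0.1, 2.0]
gripper_width: 0.0006
```

```bash
python3 -m inch '0 0 .001 0 0 0 0; 0 0 0 0 0 0 0';python3 -m inch '0 0 .001 0 0 0 0; 0 0 0 0 0 0 0'
```

```text
time_s: 61.8
tcp_pos: [0.465, -0.3353, 0.0502]
eef_rot: [-180.0, 0.0, 173.9]
contact_force: [-3.0, 3.0, 11.6]
gripper_width: 0.0005
time_s: 61.97
tcp_pos: [0.4651, -0.3354, 0.0501]
eef_rot: [-180.0, 0.1, 174.0]
contact_force: [-6.0, 4.8, 19.6]
gripper_width: 0.0004
```

```bash
python3 -m inch '0 0 -.005 0 0 0 0; 0 0 -.02 0 0 0 0; 0 0 -.035 0 0 0 0; 0 0 -.04 0 0 0 0; 0 0 -.04 0 0 0 0; 0 0 -.04 0 0 0 0; .03 0 0 0 0 0 0; .03 0 0 0 0 0 0; 0 0 0 0 0 0 0; 0 0 0 0 0 0 0; 0 0 0 0 0 0 0'; python3 - <<'E'
from h import *
np.set_printoptions(precision=4,suppress=True)
snap('side','sd34');snap('scene','sc34');snap('wrist','w34');s=r.get_state();print(s['tcp_pos'],s['contact_force'])
cv2.imwrite('pics/sd34c.png',cv2.resize(cv2.imread('pics/sd34.png')[90:270,140:340],None,fx=3.3,fy=3.3,interpolation=cv2.INTER_CUBIC))
cv2.imwrite('pics/sc34c.png',cv2.resize(cv2.imread('pics/sc34.png')[90:290,110:400],None,fx=2.7,fy=2.7,interpolation=cv2.INTER_CUBIC))
E
```

```text
time_s: 62.88
tcp_pos: [0.4053, -0.329, 0.2282]
eef_rot: [-180.0, 0.1, 173.9]
contact_force: [-0.5, -1.0, -0.1]
gripper_width: 0.0007
[ 0.4057 -0.3289  0.2274] [-0.3671 -0.4008 -0.1178]
```

View pics/sd34c.png

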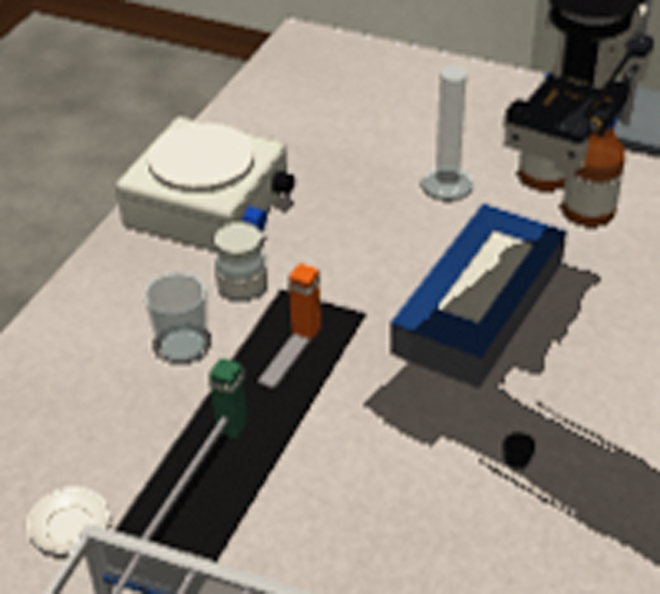

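View pics/sc34c.png

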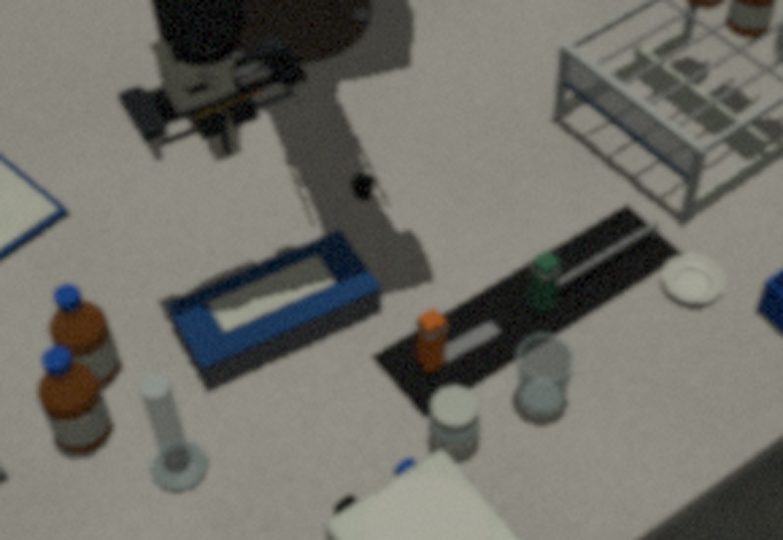

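View pics/w34.png

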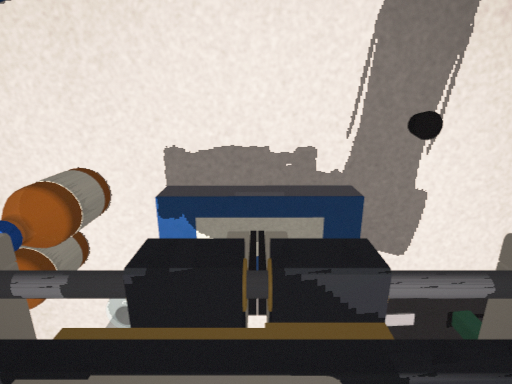

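```bash
python3 -c "
from h import *
print(r.close_job())"
```

```text
the job is handed in; nothing more can be done
None
```

I opened the case cover with the blade, drew all three collars out from behind the guard with the hook, and laid them flat in the case. I then shut the cover and handed the job in at about 63 s.

- **Cover:** The blade's tip went into the front notch and raised the cover past upright; the fingers did not touch it while it opened. To shut it I pushed with the closed fingers from behind. It met firm resistance, with the fingertips at 50 mm height and up to about 20 N, which matches the height of a shut cover.
- **Collars:** I put the hook's tip in each collar's bore, pulled it clear of the guard, and only then picked it up by hand. While the yellow one was being placed, the blue one was knocked about 5 cm aside. I spotted this in a wrist picture, measured it again and picked it up from its new place.
- **Last checks:**
  - The last pictures before the cover went down show red, yellow and blue flat on the case floor.
  - The final side, scene and wrist pictures show the cover shut, both tools standing upright on the mat, and the other things on the bench looking where they were. I judged those by eye rather than measuring them.
  - Contact force was about zero with the arm clear.
- **Disagreements:** The side camera read positions about 2–4 mm off the scene and wrist cameras; I corrected for that using the hook's known position. No check failed.

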